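Swing and lock the draining rack, then sort the washed stirrers into it

TASK

Back the rack's T-handled clamp screw off by no more than half a turn, swing the draining rack by its peg until its spout points at the middle of the drip basin, and screw the clamp fully tight again. Then put every washed stirrer on the bench into the rack, the flat-bladed paddles lying in the long bay and the toothed discs standing flat in the short bay, and leave everything else where it is.

Things in the scene. Friction and masses are not known exactly. Their poses are not given: they have to be found in the camera images.
- paddle1: washed flat-bladed steel paddle lying on the bench (None if absent), 104 mm long, 90 g: round shaft, 14 mm diameter, along its x axis (x -52 to +32 mm), flat blade at the +x end (x 16 to 52 mm; 38 mm wide, 5 mm thick). Origin: mid-length, on the underside; shaft axis 7 mm above it; z up. Balances near x = 5 mm; take it by the bare shaft, about x = -4 mm
- paddle2: washed flat-bladed steel paddle lying on the bench (None if absent), 104 mm long, 90 g: round shaft, 14 mm diameter, along its x axis (x -52 to +32 mm), flat blade at the +x end (x 16 to 52 mm; 38 mm wide, 5 mm thick). Origin: mid-length, on the underside; shaft axis 7 mm above it; z up. Balances near x = 5 mm; take it by the bare shaft, about x = -4 mm
- paddle3: washed flat-bladed steel paddle lying on the bench (None if absent), 104 mm long, 90 g: round shaft, 14 mm diameter, along its x axis (x -52 to +32 mm), flat blade at the +x end (x 16 to 52 mm; 38 mm wide, 5 mm thick). Origin: mid-length, on the underside; shaft axis 7 mm above it; z up. Balances near x = 5 mm; take it by the bare shaft, about x = -4 mm
- disc1: washed toothed disc stirrer of bare steel standing flat (may be absent: then None): disc of 60 mm diameter, 6 mm thick (its teeth reach 12 mm up around the rim), with an upright hub of 22 mm diameter up to 42 mm height to take it by, 120 g. Origin: centre of the underside; z up
- disc2: washed toothed disc stirrer of bare steel standing flat (may be absent: then None): disc of 60 mm diameter, 6 mm thick (its teeth reach 12 mm up around the rim), with an upright hub of 22 mm diameter up to 42 mm height to take it by, 120 g. Origin: centre of the underside; z up
- long_bay (a point): centre of the floor of the long bay of the steel draining rack, 54 mm above the bench; inside 122 (x) by 172 mm (y), walls 30 mm high, 4 mm thick. Axes turn with the rack: x from its vertical swivel axis towards the spout, y to the left of that, z up. The swivel axis is at x = -89 mm, y = 0. A solid strip, 56 mm wide and as high as the walls, parts the bays
- short_bay (a point): centre of the floor of the rack's short bay, 54 mm above the bench (84 mm along x, 172 mm along y inside, walls 30 mm high), on the other side of the swivel axis, 70 mm from it; same axes as long_bay
- handle_peg (a point): grip point on the upright steel peg at the short-bay end of the rack, for swinging the rack: 16 mm diameter, on the rack's centre line 140 mm from the swivel axis, 112 mm above the bench; the peg stands from 52 to 127 mm, 24 mm clear of the bay's wall; same axes as long_bay
- spout (a point): tip of the rack's spout (26 mm wide), on the centre line at the long-bay end, 190 mm from the swivel axis, 50 mm above the bench; same axes as long_bay
- screw_bar (a point): centre of the clamp screw's T-bar on the swivel axis, 136 mm above the bench: bar 74 mm long along this point's x axis, 14 mm wide, 20 mm high (z from 126 to 146 mm), on a 18 mm stem that rises from the strip (84 mm); the frame turns with the screw (not with the rack)
- clamp_screw (a joint): how far the clamp screw is backed off, rad: 0 = hard tight at its stop; grows anticlockwise seen from above (clockwise tightens). Below about 0.5 its brake holds the rack (about 1 N m when tight); from 0.6 the rack is free (friction 0.1 N m). The screw needs 0.08 N m, up to 0.14 N m near tight, stays where it is left and does not rise
- rack (a joint): angle of the rack on its base, rad, growing anticlockwise seen from above; free between -1.5 and 1.8 when the clamp is slack
- basin_mid (a point): centre of the floor of the fixed white plastic drip basin (120 x 120 mm, 36 mm high) on the bench beyond the rack, 165 to 205 mm from the swivel axis; the spout can pass above it
- jar: bystander, to be left alone: small lidded jar, 56 mm diameter, 65 mm tall; origin on its underside
- dish: bystander, to be left alone: white bowl, 80 mm diameter, 22 mm high; origin on its underside
- wrench: bystander, to be left alone: steel wrench, 150 mm long; origin on its underside
- beaker: bystander, to be left alone: empty glass beaker, 70 mm diameter, 85 mm tall; origin on its underside
- spatula: bystander, to be left alone: spatula, 170 mm long; origin on its underside
- flask: bystander, to be left alone: bottle, 60 mm diameter, 150 mm tall; origin on its underside
- weight: bystander, to be left alone: brass weight, 36 mm diameter, 35 mm tall; origin on its underside

How it is judged:
On the way, in this order (a step that is already met when the one before it is completed fails the run):
1. the clamp screw is backed off enough to free the rack (more than 0.6 rad) (value of joint clamp_screw above 0.6 rad), for 0.1 s.
2. with the clamp slack, the spout points at the middle of the basin (basin centre within 20 mm of the rack's centre line) (y of basin_mid in the frame of long_bay between -0.02 and 0.02 m and value of joint clamp_screw above 0.45 rad), for 0.1 s.
3. the clamp screw is tight again (below 0.25 rad) with the spout still pointing at the basin (y of basin_mid in the frame of long_bay between -0.02 and 0.02 m and value of joint clamp_screw below 0.25 rad), for 0.3 s.
4. all the stirrers are in their bays (x of paddle1 in the frame of long_bay between -0.061 and 0.061 m and y of paddle1 in the frame of long_bay between -0.086 and 0.086 m and z of paddle1 in the frame of long_bay between -0.008 and 0.026 m and angle between each of paddle1, paddle2, paddle3's own z axis and vertical below 0.4 rad and linear speed of each of paddle1, paddle2, paddle3, disc1, disc2 below 0.02 m/s and x of paddle2 in the frame of long_bay between -0.061 and 0.061 m and y of paddle2 in the frame of long_bay between -0.086 and 0.086 m and z of paddle2 in the frame of long_bay between -0.008 and 0.026 m and x of paddle3 in the frame of long_bay between -0.061 and 0.061 m and y of paddle3 in the frame of long_bay between -0.086 and 0.086 m and z of paddle3 in the frame of long_bay between -0.008 and 0.026 m and x of disc1 in the frame of short_bay between -0.042 and 0.042 m and y of disc1 in the frame of short_bay between -0.086 and 0.086 m and z of disc1 in the frame of short_bay between -0.008 and 0.015 m and angle between each of disc1, disc2's own z axis and vertical below 0.25 rad and x of disc2 in the frame of short_bay between -0.042 and 0.042 m and y of disc2 in the frame of short_bay between -0.086 and 0.086 m and z of disc2 in the frame of short_bay between -0.008 and 0.015 m), for 0.2 s.
At the end, for the whole second after the job is handed in: Clamp tight (below 0.25 rad), basin centre within 20 mm of the rack's centre line; at rest, each paddle present lies within the long bay (under 26 mm above its floor, tilt under 0.4 rad) and each disc present stands flat within the short bay (under 15 mm, 0.25 rad) (all of step 3 and all of step 4); the robot touches nothing.
It fails at once if the clamp screw is backed off more than half a turn (3.4 rad with allowance) (value of joint clamp_screw above 3.4 rad).
It fails at once if a bystander is shifted by more than 40 mm (distance of any of jar, dish, wrench, beaker, spatula, flask, weight from where it was at the start of the episode above 0.04 m).
Of paddle1, paddle2, paddle3, disc1, disc2 only 3 to 5 are there at a start; the rules pass over those that are not, and their reading is None.
At some moment in a run one of paddle1, paddle2, paddle3, disc1, disc2 may be knocked a few centimetres aside while the robot is not near it.
Once in a run the grip may slacken for a moment while it holds something.
It also fails if it takes over 210 s, if anything falls off the work surface, if the arm or the gripper's body presses on something with over 40 N, if the wrist force passes 120 N, or if a joint passes its speed limit or range.

ROBOT

A 6-joint arm with a two-finger parallel gripper is mounted at the origin on the work surface. World frame = base frame: x ahead of the robot, y to its left, z up, the work surface at z = 0. Lengths are in m, angles in rad, forces in N, time in s.
With the tool pointing down it reaches from about 0.3 to 0.85 m from the base axis. Payload 5.4 kg.
Tool frame: the origin (TCP) lies midway between the tips of the shut fingers; the grasp point (between the pads) lies 19 mm behind it; z points along the fingers, y is the direction in which the jaws open and shut (so a half turn about z gives the same grasp; the last joint's range is limited). The gripper opens to 85 mm and grips with 20 to 120 N. Pads are 22 mm wide; open, the fingers measure 114 mm over their backs; the gripper's body (76 mm by 85 mm) begins 54 mm behind the grasp point. The pads swing forward as they close: fully open they stand 13 mm farther back than shut.
Start: joints at [1.055, 0.158, 1.597, -0, 1.386, -0.21], TCP at [0.173, 0.548, 0.193] pointing down, gripper open.
Joint ranges: [-2.91, 2.91], [-0.94, 2.29], [0.18, 2.7], [-1.29, 4.43], [0.17, 2.64], [-3, 3]. Speed limits (rad/s): [2.57, 2.57, 3.14, 3.14, 3.14, 3.14].

INTERFACE

Orientations are given as a rotation vector (axis times angle).
In Python, from plant import env gives the robot as it stands.
- The arm moves only by the tool play_rows, never from a script. Its argument "rows" is a list of rows, each an object of numbers: "dx", "dy", "dz": the shift along the tool's x, y, z in m; "wx", "wy", "wz": the turn, a rotation vector about the tool's x, y, z in rad; "claw": the opening, from -1 (shut) to 1 (fully open). A call has 1 to 20 rows; each row shifts and turns the commanded pose from where the row before left it, along the tool's axes as they then stand; what a row does not reach is not made up. A row lasts 1/8 s, in which the tool goes at most 62.5 mm and 10.7 degrees, less where a joint would pass 70% of its speed; a pose out of reach is approached as far as the arm can. A call with a gripper value outside its range is refused whole. The fingers move at their own pace and stop on an object; "newtons" is the grip in N (left out, the last holds). Time passes only in rows, so rows that do not move let the fingers close. It gives the time, the measured TCP pose, the force and the opening at its end, in the units of the state.
- env.read_state(): the state, without advancing time (a new reading comes with each control period).
- env.snapshot(name): name is "side" or "top" or "wrist"; returns a dict with "pixels" (480x640x3 uint8, blue, green, red), "fx", "fy", "cx", "cy" (pixels), "extrinsics" (4x4, takes a point from world to camera coordinates). Camera axes: x right, y down, z forward; pixel columns grow to the right and rows downward; lengths in m; the calibration is good to about 2 mm. A picture is of the moment at which its call begins. There is no depth.
- env.sign_off(): hands the job in, once; it reports no verdict.
The state is a dict: "time_s": time; "q": joint angles; "joint_velocities": joint speeds; "joint_efforts": joint torques, N m; "ee_pos": TCP position; "orientation": TCP orientation; "ft_force": force on the tool from outside, world axes, zero at the start; "wrist_torque": the same for the moment, N m; "grip_width": finger opening in m.
Only numpy, scipy, OpenCV 4.12 (cv2) and the standard library are available. Lean on these libraries where they do the work, as an engineer would, in place of code of your own. Each camera call takes 0.05 s, during which the arm holds its last target. There are 200 camera calls.

## Working session

There is one attempt and no reset: what is moved stays moved. The work goes in short steps, Python scripts to look and compute and a tool call to move; the robot and the scene stay as the last step left them, time stands still between calls to the robot, and variables do not carry over. Pictures are saved under pics/ and viewed, about 12 in all and at most 16, crops included, and the job is handed in when it is done.

Besides the shell and the picture viewer there is one more tool, called after ">>>" as name(argument=value, ...) on one line, values as JSON. play_rows: Moves the arm, as the interface text tells. Its arguments: {"type":"object","properties":{"rows":{"type":"array","items":{"type":"object","properties":{"dx":{"type":"number"},"dy":{"type":"number"},"dz":{"type":"number"},"wx":{"type":"number"},"wy":{"type":"number"},"wz":{"type":"number"},"claw":{"type":"number"}}}},"newtons":{"type":"number"}},"required":["rows"]}

```bash
ls; mkdir -p pics; cat > h.py <<'E'
import numpy as np, cv2
from scipy.spatial.transform import Rotation as R
from plant import env
def snap(n,fn):
    s=env.snapshot(n); cv2.imwrite('pics/'+fn,s['pixels']); np.savez('pics/'+fn[:-4],**s); return s
def load(fn): return np.load('pics/'+fn+'.npz')
def pix2w(s,u,v,z):
    T=np.array(s['extrinsics']);Rm=T[:3,:3];t=T[:3,3];c=-Rm.T@t
    d=Rm.T@np.array([(u-s['cx'])/s['fx'],(v-s['cy'])/s['fy'],1]);return c+d*(z-c[2])/d[2]
def w2pix(s,p):
    T=np.array(s['extrinsics']);q=T[:3,:3]@np.array(p)+T[:3,3];return s['fx']*q[0]/q[2]+s['cx'],s['fy']*q[1]/q[2]+s['cy']
E
python3 - <<'E'
from h import *
np.set_printoptions(precision=3,suppress=True)
for n in('top','side'):
    s=snap(n,n+'1.png');T=s['extrinsics'];print(n,s['fx'],s['cx'],s['cy'],-T[:3,:3].T@T[:3,3],T[:3,:3])
print(env.read_state())
E
```

```text
pics
top 508.1103257192275 315.1603322199228 241.71336702459172 [0.378 0.001 1.476] [[ 0.025 -1.    -0.012]
 [-0.994 -0.023 -0.111]
 [ 0.111  0.014 -0.994]]
side 560.0814622611427 321.1079662448465 237.6124914249425 [0.434 0.897 1.194] [[-0.996 -0.085 -0.007]
 [-0.061  0.767 -0.639]
 [ 0.06  -0.636 -0.769]]
{'time_s': 0.1, 'q': array([ 1.055,  0.159,  1.598,  0.   ,  1.386, -0.21 ]), 'joint_velocities': array([-0.   , -0.   , -0.002, -0.001,  0.001,  0.   ]), 'joint_efforts': array([ -0.   , -39.699, -33.234,  -0.   ,   0.004,   0.   ]), 'ee_pos': array([0.173, 0.548, 0.192]), 'orientation': array([-0.478, -3.104,  0.003]), 'ft_force': array([-0.425, -0.048,  1.015]), 'wrist_torque': array([-0.003,  0.011, -0.002]), 'grip_width': 0.08555078003611392}
```

View pics/top1.png

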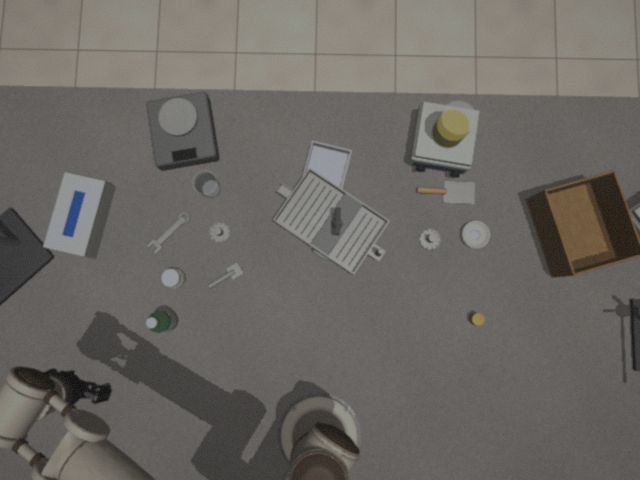

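View pics/side1.png

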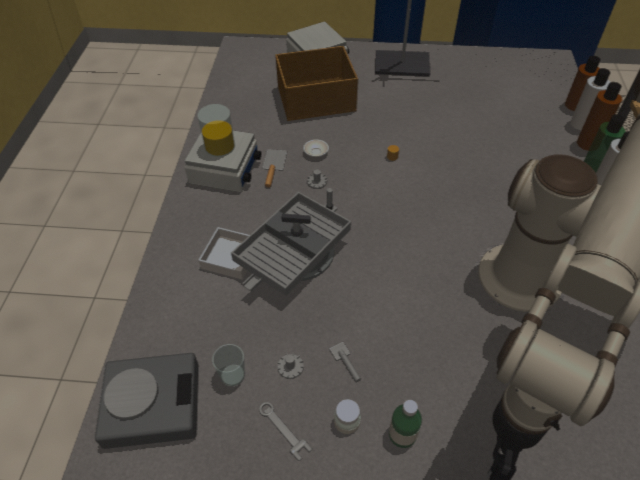

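Top view: rack around (330,222), spout at (284,190), peg (378,252), basin at about (327,165). Discs at (219,232) and (430,239), one paddle at (226,274). Now an enlarged crop.

```bash
python3 - <<'E'
import cv2,numpy as np
a=cv2.imread('pics/top1.png')[130:290,200:400]; a=cv2.resize(a,None,fx=4,fy=3.75*1.0667,interpolation=cv2.INTER_CUBIC)[:640]
b=cv2.imread('pics/top1.png')
c1=cv2.resize(b[135:275,265:395],(557,600),interpolation=cv2.INTER_CUBIC)
c2=cv2.resize(b[215:295,200:250],(187,300),interpolation=cv2.INTER_CUBIC)
c3=cv2.resize(b[200:280,405:455],(187,300),interpolation=cv2.INTER_CUBIC)
cv2.imwrite('pics/c1.png',np.clip(np.hstack([c1,np.vstack([c2,c3])])*1.4,0,255))
E
```

```text
[ WARN:0@0.099] global loadsave.cpp:1063 imwrite_ Unsupported depth image for selected encoder is fallbacked to CV_8U.
```

View pics/c1.png

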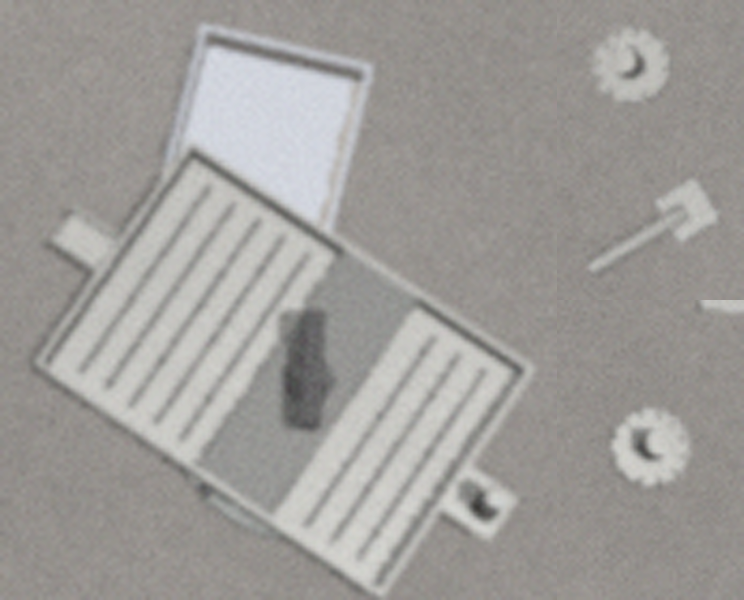

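```bash
cat > m.py <<'E'
from h import *
np.set_printoptions(precision=4,suppress=True)
s=load('top1')
P=lambda u,v,z:pix2w(s,265+u/4.285,135+v/4.285,z)[:2]
Q=lambda u,v,z,oy:pix2w(s,200+(u-557)/3.74,oy+(v if oy==215 else v-300)/3.75,z)[:2]
c=[P(193,150,.084),P(38,362,.084),P(382,595,.084),P(532,370,.084)]
print('corners',c,[np.linalg.norm(c[i]-c[(i+1)%4])for i in range(4)])
d=(c[0]+c[1]-c[2]-c[3])/2; d2=(c[0]-c[1]+c[3]-c[2])/2;print('ang',np.arctan2(d[1],d[0]),np.arctan2(-d2[0],d2[1])+0)
sp=P(64,225,.05);print('spout',sp,'peg top',P(470,487,.127))
print('bar ends top',P(303,310,.146),P(303,430,.146),'ctr',P(303,370,.146))
b0,b1=P(203,28,.036),P(372,68,.036);e=b1-b0;print('basin edge',np.linalg.norm(e));n=np.array([e[1],-e[0]])/np.linalg.norm(e)
print('basin ctr',(b0+b1)/2+n*.06,(b0+b1)/2-n*.06)
print('disc1 base',Q(631,65,.010,215),'disc2',[x for x in pix2w(s,405+(651-557)/3.74,200+(447-300)/3.75,.010)])
print('paddle tip',Q(592,268,.007,215),'blade ctr',Q(687,210,.007,215),'bladeend corners',Q(695,181,.007,215),Q(716,217,.007,215))
E
python3 m.py
```

```text
corners [array([0.7347, 0.0408]), array([0.5923, 0.1375]), array([ 0.4471, -0.0873]), array([ 0.5944, -0.1816])] [np.float64(0.17208328041769191), np.float64(0.2676223938346648), np.float64(0.17492336029054664), np.float64(0.2629538978187499)]
ang 1.0025751971959578 -2.153551868655467
spout [0.6904 0.1265] peg top [ 0.5133 -0.1381]
bar ends top [ 0.6191 -0.0317] [ 0.5442 -0.0332] ctr [ 0.5815 -0.0324]
basin edge 0.11813601234442472
basin ctr [ 0.7606 -0.0072] [ 0.8778 -0.0331]
disc1 base [0.5622 0.3012] disc2 [np.float64(0.5563658514943118), np.float64(-0.3102585262892261), np.float64(0.010000000000000009)]
paddle tip [0.4044 0.3248] blade ctr [0.4508 0.2532] bladeend corners [0.4734 0.248 ] [0.446  0.2305]
```

```bash
cat >> h.py <<'E'
def yaw(st=None):
    st=st or env.read_state(); r=R.from_rotvec(st['orientation']).as_matrix(); return np.arctan2(r[1,0],r[0,0]),r
def plan(x,y,z,a=None,step=.05):
    "tool-frame shift (whole, per row, rows) to a world TCP target, and turn about tool z to yaw a (rad)"
    st=env.read_state(); a0,r=yaw(st); d=r.T@(np.array([x,y,z])-st['ee_pos']); n=int(np.ceil(np.linalg.norm(d)/step)) or 1
    w=0 if a is None else -(a-a0)
    print('t %.2f at'%st['time_s'],st['ee_pos'].round(4),'yaw %.3f'%a0,'tilt %.3f'%np.arccos(-r[2,2]),'w %.4f q6 %.2f'%(st['grip_width'],st['q'][5]),'F',st['ft_force'].round(1))
    print('  shift',d.round(4),'=',n,'rows of',(d/n).round(4),' wz',round(w,3),'alt',round(w-np.sign(w)*np.pi,3))
E
python3 -c "
from h import *
plan(.575,-.033,.26,0)"
```

```text
t 0.10 at [0.1728 0.5478 0.1919] yaw 2.836 tilt 0.002 w 0.0856 q6 -0.21 F [-0.4 -0.   1. ]
  shift [-0.5583 -0.4329 -0.0676] = 15 rows of [-0.0372 -0.0289 -0.0045]  wz 2.836 alt -0.306
```

>>> play_rows(rows=[{"dz": -0.034, "claw": 1}, {"dz": -0.034}, {"dx": -0.0372, "dy": -0.0289}, {"dx": -0.0372, "dy": -0.0289}, {"dx": -0.0372, "dy": -0.0289}, {"dx": -0.0372, "dy": -0.0289}, {"dx": -0.0372, "dy": -0.0289}, {"dx": -0.0372, "dy": -0.0289}, {"dx": -0.0372, "dy": -0.0289}, {"dx": -0.0372, "dy": -0.0289}, {"dx": -0.0372, "dy": -0.0289}, {"dx": -0.0372, "dy": -0.0289}, {"dx": -0.0372, "dy": -0.0289}, {"dx": -0.0372, "dy": -0.0289}, {"dx": -0.0372, "dy": -0.0289}, {"dx": -0.0372, "dy": -0.0289}, {"dx": -0.0372, "dy": -0.0289}, {}])

```text
invalid input at $.rows[0]: expected keys dx, dy, dz, wx, wy, wz, claw
```

>>> play_rows(rows=[{"wz": 0.177}, {"wz": 0.177}, {"wz": 0.177}, {"wz": 0.177}, {"wz": 0.177}, {"wz": 0.177}, {"wz": 0.177}, {"wz": 0.177}, {"wz": 0.177}, {"wz": 0.177}, {"wz": 0.177}, {"wz": 0.177}, {"wz": 0.177}, {"wz": 0.177}, {"wz": 0.177}, {"wz": 0.177}, {}, {}])

```text
invalid input at $.rows[0]: expected keys dx, dy, dz, wx, wy, wz, claw
```

```bash
python3 -c "
from h import *
plan(.5815,-.034,.18,0)
s=snap('wrist','w1.png');T=s['extrinsics'];print(-T[:3,:3].T@T[:3,3],s['fx'])
for z in (.146,): print(w2pix(s,(.5815,-.034,z)))"
```

```text
t 0.10 at [0.1728 0.5478 0.1919] yaw 2.836 tilt 0.002 w 0.0856 q6 -0.21 F [-0.4 -0.   1. ]
  shift [-0.5649 -0.4317  0.0124] = 15 rows of [-0.0377 -0.0288  0.0008]  wz 2.836 alt -0.306
[0.09854769 0.57188205 0.37210683] 355.72359515112686
(np.float64(-52.10849620296989), np.float64(709.4635992455947))
```

View pics/w1.png

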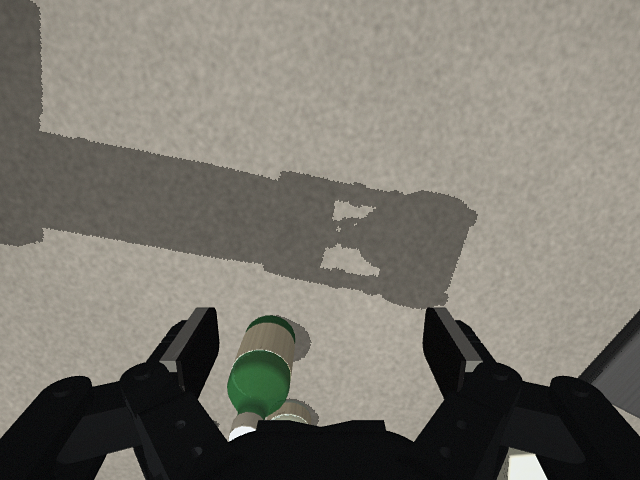

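The move was refused because every key is needed in each row, so nothing moved. The wrist picture only shows bench and the flask under the gripper.

>>> play_rows(rows=[{"dx": 0, "dy": 0, "dz": -0.034, "wx": 0, "wy": 0, "wz": 0, "claw": 1}, {"dx": 0, "dy": 0, "dz": -0.034, "wx": 0, "wy": 0, "wz": 0, "claw": 1}, {"dx": -0.0465, "dy": -0.0361, "dz": 0, "wx": 0, "wy": 0, "wz": 0, "claw": 1}, {"dx": -0.0465, "dy": -0.0361, "dz": 0, "wx": 0, "wy": 0, "wz": 0, "claw": 1}, {"dx": -0.0465, "dy": -0.0361, "dz": 0, "wx": 0, "wy": 0, "wz": 0, "claw": 1}, {"dx": -0.0465, "dy": -0.0361, "dz": 0, "wx": 0, "wy": 0, "wz": 0, "claw": 1}, {"dx": -0.0465, "dy": -0.0361, "dz": 0, "wx": 0, "wy": 0, "wz": 0, "claw": 1}, {"dx": -0.0465, "dy": -0.0361, "dz": 0, "wx": 0, "wy": 0, "wz": 0, "claw": 1}, {"dx": -0.0465, "dy": -0.0361, "dz": 0, "wx": 0, "wy": 0, "wz": 0, "claw": 1}, {"dx": -0.0465, "dy": -0.0361, "dz": 0, "wx": 0, "wy": 0, "wz": 0, "claw": 1}, {"dx": -0.0465, "dy": -0.0361, "dz": 0, "wx": 0, "wy": 0, "wz": 0, "claw": 1}, {"dx": -0.0465, "dy": -0.0361, "dz": 0, "wx": 0, "wy": 0, "wz": 0, "claw": 1}, {"dx": -0.0465, "dy": -0.0361, "dz": 0, "wx": 0, "wy": 0, "wz": 0, "claw": 1}, {"dx": -0.0465, "dy": -0.0361, "dz": 0, "wx": 0, "wy": 0, "wz": 0, "claw": 1}])

```text
time_s: 1.9
ee_pos: [0.5755, -0.0345, 0.2605]
orientation: [-0.479, -3.104, -0.0]
ft_force: [0.9, 0.3, 0.8]
grip_width: 0.0855
```

>>> play_rows(rows=[{"dx": 0, "dy": 0, "dz": 0, "wx": 0, "wy": 0, "wz": 0.177, "claw": 1}, {"dx": 0, "dy": 0, "dz": 0, "wx": 0, "wy": 0, "wz": 0.177, "claw": 1}, {"dx": 0, "dy": 0, "dz": 0, "wx": 0, "wy": 0, "wz": 0.177, "claw": 1}, {"dx": 0, "dy": 0, "dz": 0, "wx": 0, "wy": 0, "wz": 0.177, "claw": 1}, {"dx": 0, "dy": 0, "dz": 0, "wx": 0, "wy": 0, "wz": 0.177, "claw": 1}, {"dx": 0, "dy": 0, "dz": 0, "wx": 0, "wy": 0, "wz": 0.177, "claw": 1}, {"dx": 0, "dy": 0, "dz": 0, "wx": 0, "wy": 0, "wz": 0.177, "claw": 1}, {"dx": 0, "dy": 0, "dz": 0, "wx": 0, "wy": 0, "wz": 0.177, "claw": 1}, {"dx": 0, "dy": 0, "dz": 0, "wx": 0, "wy": 0, "wz": 0.177, "claw": 1}, {"dx": 0, "dy": 0, "dz": 0, "wx": 0, "wy": 0, "wz": 0.177, "claw": 1}, {"dx": 0, "dy": 0, "dz": 0, "wx": 0, "wy": 0, "wz": 0.177, "claw": 1}, {"dx": 0, "dy": 0, "dz": 0, "wx": 0, "wy": 0, "wz": 0.177, "claw": 1}, {"dx": 0, "dy": 0, "dz": 0, "wx": 0, "wy": 0, "wz": 0.177, "claw": 1}, {"dx": 0, "dy": 0, "dz": 0, "wx": 0, "wy": 0, "wz": 0.177, "claw": 1}, {"dx": 0, "dy": 0, "dz": 0, "wx": 0, "wy": 0, "wz": 0.177, "claw": 1}, {"dx": 0, "dy": 0, "dz": 0, "wx": 0, "wy": 0, "wz": 0.177, "claw": 1}, {"dx": 0, "dy": 0, "dz": 0, "wx": 0, "wy": 0, "wz": 0, "claw": 1}])

```text
time_s: 4.03
ee_pos: [0.5746, -0.0327, 0.2604]
orientation: [-3.141, -0.009, 0.001]
ft_force: [-0.2, 0.2, -0.1]
grip_width: 0.0854
```

```bash
python3 -c "
from h import *
plan(.5815,-.034,.18,0)
s=snap('wrist','w2.png');T=s['extrinsics'];print(-T[:3,:3].T@T[:3,3],s['fx'])
for z in (.146,): print(w2pix(s,(.5815,-.034,z)))"
```

```text
t 4.03 at [ 0.5746 -0.0327  0.2604] yaw 0.006 tilt 0.001 w 0.0854 q6 1.30 F [-0.2  0.2 -0.1]
  shift [0.0069 0.0013 0.0804] = 2 rows of [0.0035 0.0007 0.0402]  wz 0.006 alt -3.136
[ 0.6543244  -0.03221255  0.44053475] 355.72359515112686
(np.float64(322.62788962243377), np.float64(215.85451045189967))
```

View pics/w2.png

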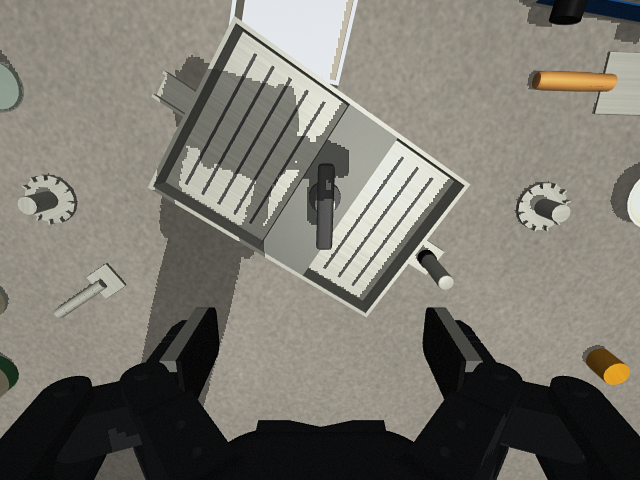

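Wrist view: bar top runs from (326,165) to (325,248). Rack rim corners are at (236,20), (152,185), (366,315) and (468,185), and the peg top is at (446,282). Disc bases are at (47,199) and (544,206), and the paddle at about (58,314)–(118,275).

```bash
python3 - <<'E'
from h import *
np.set_printoptions(precision=4,suppress=True)
s=load('w2');P=lambda u,v,z:pix2w(s,u,v,z)[:2]
c=[P(236,20,.084),P(152,185,.084),P(366,315,.084),P(468,185,.084)]
print(c,[np.linalg.norm(c[i]-c[(i+1)%4])for i in range(4)])
d=(c[0]+c[1]-c[2]-c[3])/2; d2=-(c[0]-c[1]+c[3]-c[2])/2;a1,a2=np.arctan2(d[1],d[0]),np.arctan2(-d2[0],d2[1]);print('ang',a1,a2)
a=(a1+a2)/2;u=np.array([np.cos(a),np.sin(a)]);ax=sum(c)/4-.019*u;print('axis',ax,'peg pred',ax-.14*u)
print('bar',P(326,165,.146),P(325,248,.146),P(325.5,206.5,.146))
print('peg top',P(446,282,.127),'spout',P(160,83,.05))
print('disc',P(47,199,.006),P(28,205,.042),'R',P(544,206,.006),P(561,212,.042))
print('paddle tip',P(58,314,.007),'blade corners',P(104,264,.005),P(125,287,.005))
print('basin edges',P(333,83,.036),P(357,0,.036))
E
```

```text
[array([0.7422, 0.0429]), array([0.597, 0.137]), array([ 0.4514, -0.0842]), array([ 0.5988, -0.1798])] [np.float64(0.17303572445554388), np.float64(0.2647843189091723), np.float64(0.175644644380636), np.float64(0.26481878978491064)]
ang 0.9936879066771291 0.9957981674502849
axis [ 0.587 -0.037] peg pred [ 0.5107 -0.1544]
bar [ 0.624  -0.0364] [ 0.5526 -0.0363] [ 0.5896 -0.0364]
peg top [ 0.5121 -0.1533] spout [0.6945 0.1305]
disc [0.5663 0.3065] [0.5665 0.3017] R [ 0.5611 -0.3099] [ 0.5619 -0.3078]
paddle tip [0.4064 0.3277] blade corners [0.4799 0.2523] [0.4468 0.2301]
basin edges [ 0.697  -0.0444] [ 0.7718 -0.0667]
```

>>> play_rows(rows=[{"dx": 0.0134, "dy": 0.0038, "dz": 0.03, "wx": 0, "wy": 0, "wz": 0.006, "claw": 0}, {"dx": 0, "dy": 0, "dz": 0.035, "wx": 0, "wy": 0, "wz": 0, "claw": 0}, {"dx": 0, "dy": 0, "dz": 0.035, "wx": 0, "wy": 0, "wz": 0, "claw": 0}, {"dx": 0, "dy": 0, "dz": 0.02, "wx": 0, "wy": 0, "wz": 0, "claw": 0}, {"dx": 0, "dy": 0, "dz": 0.0134, "wx": 0, "wy": 0, "wz": 0, "claw": 0}, {"dx": 0, "dy": 0, "dz": 0, "wx": 0, "wy": 0, "wz": 0, "claw": -1}, {"dx": 0, "dy": 0, "dz": 0, "wx": 0, "wy": 0, "wz": 0, "claw": -1}, {"dx": 0, "dy": 0, "dz": 0, "wx": 0, "wy": 0, "wz": 0, "claw": -1}, {"dx": 0, "dy": 0, "dz": 0, "wx": 0, "wy": 0, "wz": 0, "claw": -1}, {"dx": 0, "dy": 0, "dz": 0, "wx": 0, "wy": 0, "wz": 0, "claw": -1}], newtons=50)

```text
time_s: 5.32
ee_pos: [0.5884, -0.0366, 0.1277]
orientation: [3.141, -0.003, 0.001]
ft_force: [0.3, -0.1, 1.1]
grip_width: -0.0001
```

```bash
python3 -c "
from h import *
plan(.588,-.0365,.127,0);print(env.read_state()['wrist_torque'])"
```

```text
t 5.33 at [ 0.5884 -0.0366  0.1277] yaw -0.002 tilt 0.001 w -0.0001 q6 1.31 F [ 0.3 -0.1  1.1]
  shift [-0.0004 -0.0001  0.0007] = 1 rows of [-0.0004 -0.0001  0.0007]  wz -0.002 alt 3.139
[-0.00130523  0.01656307  0.03896123]
```

```bash
python3 -c "
from h import *
s=snap('wrist','w3.png');t=snap('side','s3.png')
a=s['pixels'][200:480,180:480];b=t['pixels'][150:330,190:390]
cv2.imwrite('pics/c3.png',np.hstack([cv2.resize(a,(400,400)),cv2.resize(b,(400,400))]))
print(w2pix(t,(.588,-.0365,.127)))"
```

```text
(np.float64(294.8469205370286), np.float64(220.63270887616235))
```

View pics/c3.png

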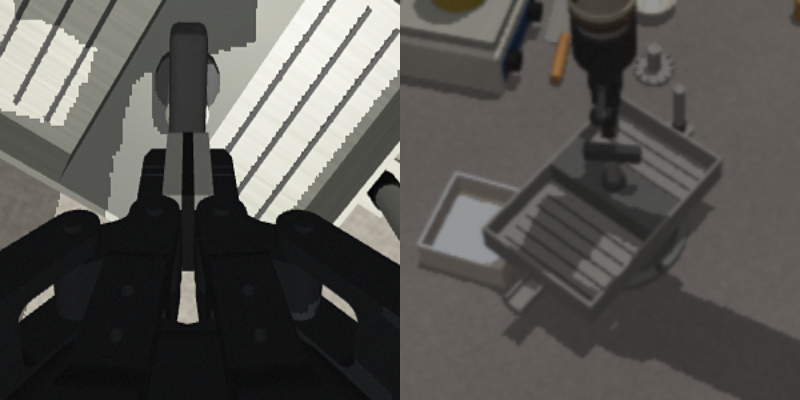

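```bash
python3 -c "
from h import *
s=load('w3');t=load('s3')
f=lambda s,p:np.round(w2pix(s,p),1)
print(s['extrinsics'].round(3))
print('tcp',f(s,(.588,-.0365,.1277)),f(t,(.588,-.0365,.1277)))
for z in(.126,.136,.146):print(z,[f(s,(x,-.0365,z)) for x in(.551,.588,.625)],[f(t,(x,-.0365,z)) for x in(.551,.588,.625)])
"
```

```text
[[-0.002 -1.    -0.001 -0.035]
 [-0.951  0.002  0.308  0.541]
 [-0.308  0.002 -0.951  0.499]
 [ 0.     0.     0.     1.   ]]
tcp [321.  278.7] [294.8 220.5]
0.126 [array([321.1, 335.3]), array([321. , 277.4]), array([320.9, 212.4])] [array([309.3, 221.8]), array([294.9, 220.9]), array([280.4, 220. ])]
0.136 [array([321.1, 345.3]), array([321., 285.]), array([320.8, 217. ])] [array([309.2, 219.1]), array([294.7, 218.3]), array([280.2, 217.4])]
0.146 [array([321.1, 356.3]), array([321. , 293.5]), array([320.8, 222.2])] [array([309.2, 216.5]), array([294.5, 215.6]), array([279.9, 214.8])]
```

Jaws read shut on nothing. In the picture the finger tips sit over the bar, which suggests the real tips are tens of mm above the reported TCP. I'll check by opening, going 25 mm deeper and closing. The TCP still stays above the strip.

>>> play_rows(rows=[{"dx": 0, "dy": 0, "dz": 0, "wx": 0, "wy": 0, "wz": 0, "claw": 0}, {"dx": 0, "dy": 0, "dz": 0, "wx": 0, "wy": 0, "wz": 0, "claw": 0}, {"dx": 0, "dy": 0, "dz": 0, "wx": 0, "wy": 0, "wz": 0, "claw": 0}, {"dx": 0, "dy": 0, "dz": 0.013, "wx": 0, "wy": 0, "wz": 0, "claw": 0}, {"dx": 0, "dy": 0, "dz": 0.012, "wx": 0, "wy": 0, "wz": 0, "claw": 0}, {"dx": 0, "dy": 0, "dz": 0, "wx": 0, "wy": 0, "wz": 0, "claw": -1}, {"dx": 0, "dy": 0, "dz": 0, "wx": 0, "wy": 0, "wz": 0, "claw": -1}, {"dx": 0, "dy": 0, "dz": 0, "wx": 0, "wy": 0, "wz": 0, "claw": -1}, {"dx": 0, "dy": 0, "dz": 0, "wx": 0, "wy": 0, "wz": 0, "claw": -1}], newtons=30)

```text
time_s: 6.55
ee_pos: [0.5878, -0.0363, 0.1018]
orientation: [-3.141, 0.003, 0.002]
ft_force: [0.8, 1.0, -6.2]
grip_width: 0.0126
```

```bash
python3 -c "
from h import *
plan(.588,-.0365,.09,0)
s=snap('wrist','w4.png');t=snap('side','s4.png')
a=s['pixels'][180:480,180:480];b=t['pixels'][160:280,230:350]
cv2.imwrite('pics/c4.png',np.hstack([cv2.resize(a,(400,400)),cv2.resize(b,(400,400),interpolation=cv2.INTER_CUBIC)]))"
```

```text
t 6.55 at [ 0.5878 -0.0363  0.1018] yaw -0.002 tilt 0.001 w 0.0126 q6 1.31 F [ 0.8  1.  -6.2]
  shift [0.0003 0.0002 0.0118] = 1 rows of [0.0003 0.0002 0.0118]  wz -0.002 alt 3.139
```

View pics/c4.png

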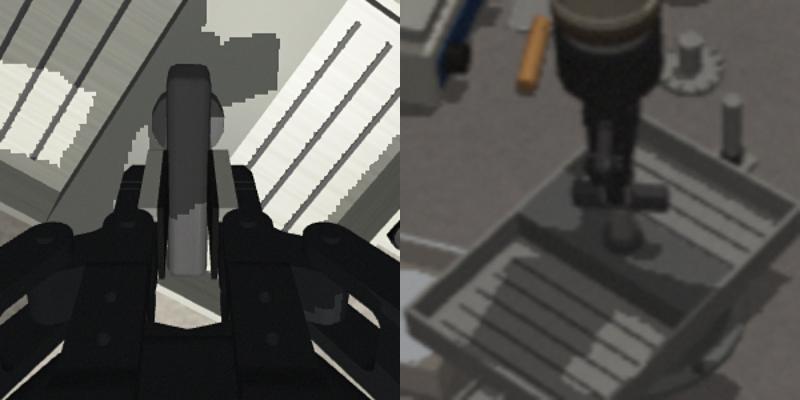

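>>> play_rows(rows=[{"dx": 0, "dy": 0, "dz": 0, "wx": 0, "wy": 0, "wz": 0, "claw": -0.3}, {"dx": 0, "dy": 0, "dz": 0, "wx": 0, "wy": 0, "wz": 0, "claw": -0.3}, {"dx": 0, "dy": 0, "dz": 0.009, "wx": 0, "wy": 0, "wz": 0, "claw": -0.3}, {"dx": 0, "dy": 0, "dz": 0, "wx": 0, "wy": 0, "wz": 0, "claw": -1}, {"dx": 0, "dy": 0, "dz": 0, "wx": 0, "wy": 0, "wz": 0, "claw": -1}, {"dx": 0, "dy": 0, "dz": 0, "wx": 0, "wy": 0, "wz": 0, "claw": -1}, {"dx": 0, "dy": 0, "dz": 0, "wx": 0, "wy": 0, "wz": 0, "claw": -1}], newtons=60)

```text
time_s: 7.52
ee_pos: [0.5876, -0.0363, 0.0927]
orientation: [-3.141, 0.003, 0.002]
ft_force: [-0.1, 0.0, -5.1]
grip_width: 0.0122
```

```bash
python3 -c "
from h import *
plan(.588,-.0365,.09,0);print(env.read_state()['wrist_torque'])"
```

```text
t 7.53 at [ 0.5876 -0.0363  0.0927] yaw -0.002 tilt 0.002 w 0.0122 q6 1.31 F [-0.1  0.  -5.1]
  shift [0.0004 0.0002 0.0027] = 1 rows of [0.0004 0.0002 0.0027]  wz -0.002 alt 3.139
[0.09630467 0.11584505 0.03361045]
```

>>> play_rows(rows=[{"dx": 0, "dy": 0, "dz": 0, "wx": 0, "wy": 0, "wz": -0.12, "claw": -1}, {"dx": 0, "dy": 0, "dz": 0, "wx": 0, "wy": 0, "wz": -0.12, "claw": -1}, {"dx": 0, "dy": 0, "dz": 0, "wx": 0, "wy": 0, "wz": -0.12, "claw": -1}, {"dx": 0, "dy": 0, "dz": 0, "wx": 0, "wy": 0, "wz": -0.12, "claw": -1}, {"dx": 0, "dy": 0, "dz": 0, "wx": 0, "wy": 0, "wz": -0.12, "claw": -1}, {"dx": 0, "dy": 0, "dz": 0, "wx": 0, "wy": 0, "wz": -0.12, "claw": -1}, {"dx": 0, "dy": 0, "dz": 0, "wx": 0, "wy": 0, "wz": -0.12, "claw": -1}, {"dx": 0, "dy": 0, "dz": 0, "wx": 0, "wy": 0, "wz": -0.12, "claw": -1}, {"dx": 0, "dy": 0, "dz": 0, "wx": 0, "wy": 0, "wz": -0.12, "claw": -1}, {"dx": 0, "dy": 0, "dz": 0, "wx": 0, "wy": 0, "wz": -0.12, "claw": -1}, {"dx": 0, "dy": 0, "dz": 0, "wx": 0, "wy": 0, "wz": 0, "claw": -1}, {"dx": 0, "dy": 0, "dz": 0, "wx": 0, "wy": 0, "wz": 0, "claw": -1}])

```text
time_s: 9.02
ee_pos: [0.5868, -0.0352, 0.0926]
orientation: [-2.591, -1.77, 0.002]
ft_force: [-3.7, 4.9, -1.8]
grip_width: 0.0122
```

>>> play_rows(rows=[{"dx": 0, "dy": 0, "dz": 0, "wx": 0, "wy": 0, "wz": 0, "claw": 0.2}, {"dx": 0, "dy": 0, "dz": 0, "wx": 0, "wy": 0, "wz": 0, "claw": 0.2}, {"dx": 0, "dy": 0, "dz": 0, "wx": 0, "wy": 0, "wz": 0, "claw": 0.2}, {"dx": 0, "dy": 0, "dz": -0.03, "wx": 0, "wy": 0, "wz": 0, "claw": 0.2}, {"dx": 0, "dy": 0, "dz": -0.04, "wx": 0, "wy": 0, "wz": 0, "claw": 0.2}, {"dx": 0, "dy": 0, "dz": -0.04, "wx": 0, "wy": 0, "wz": 0, "claw": 0.2}, {"dx": 0, "dy": 0, "dz": -0.03, "wx": 0, "wy": 0, "wz": 0, "claw": 0.2}, {"dx": 0, "dy": 0, "dz": 0, "wx": 0, "wy": 0, "wz": 0, "claw": 0.2}])

```text
time_s: 10.02
ee_pos: [0.5903, -0.0372, 0.2371]
orientation: [2.59, 1.768, 0.007]
ft_force: [-0.3, -0.5, -0.5]
grip_width: 0.0514
```

```bash
python3 -c "
from h import *
plan(.512,-.154,.12,-.575+np.pi/2)
plan(.512,-.154,.12,.5)
s=snap('wrist','w5.png');print(w2pix(s,(.512,-.154,.127)),w2pix(s,(.588,-.0365,.146)))"
```

```text
t 10.03 at [ 0.5903 -0.0372  0.2371] yaw 1.198 tilt 0.007 w 0.0514 q6 0.11 F [-0.3 -0.5 -0.5]
  shift [-0.1374 -0.0312  0.1168] = 4 rows of [-0.0343 -0.0078  0.0292]  wz 0.202 alt -2.94
t 10.03 at [ 0.5903 -0.0372  0.2371] yaw 1.198 tilt 0.007 w 0.0514 q6 0.11 F [-0.3 -0.5 -0.5]
  shift [-0.1374 -0.0312  0.1168] = 4 rows of [-0.0343 -0.0078  0.0292]  wz 0.698 alt -2.444
(np.float64(287.8907491504566), np.float64(363.0883877832006)) (np.float64(316.2627415181523), np.float64(231.80207374247226))
```

View pics/w5.png

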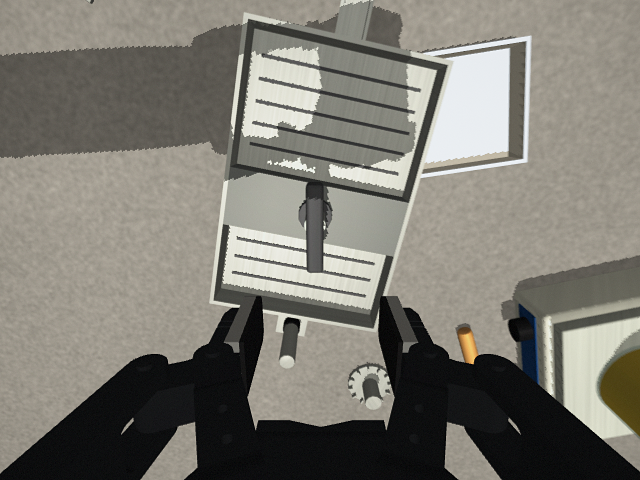

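View: the bar turned with the tool, so the screw is at about 1.2 rad. The peg top at (287,362) matches my prediction of (288,363). Next is the peg.

>>> play_rows(rows=[{"dx": -0.0344, "dy": -0.0078, "dz": 0.01, "wx": 0, "wy": 0, "wz": 0, "claw": 0.2}, {"dx": -0.0344, "dy": -0.0078, "dz": 0.01, "wx": 0, "wy": 0, "wz": 0, "claw": 0.2}, {"dx": -0.0344, "dy": -0.0078, "dz": 0.01, "wx": 0, "wy": 0, "wz": 0, "claw": 0.2}, {"dx": -0.0342, "dy": -0.0078, "dz": 0.01, "wx": 0, "wy": 0, "wz": 0, "claw": 0.2}, {"dx": 0, "dy": 0, "dz": 0, "wx": 0, "wy": 0, "wz": 0.1, "claw": 0.2}, {"dx": 0, "dy": 0, "dz": 0, "wx": 0, "wy": 0, "wz": 0.1, "claw": 0.2}, {"dx": 0, "dy": 0, "dz": 0, "wx": 0, "wy": 0, "wz": 0, "claw": 0.2}])

```text
time_s: 10.95
ee_pos: [0.5082, -0.1528, 0.1917]
orientation: [-2.756, -1.503, 0.002]
ft_force: [0.2, -0.3, -0.5]
grip_width: 0.0517
```

```bash
python3 -c "
from h import *
plan(.512,-.154,.06,.995)"
```

```text
t 10.95 at [ 0.5082 -0.1528  0.1917] yaw 0.999 tilt 0.003 w 0.0517 q6 0.05 F [ 0.2 -0.3 -0.5]
  shift [0.0011 0.0043 0.1317] = 3 rows of [0.0004 0.0014 0.0439]  wz 0.004 alt -3.138
```

>>> play_rows(rows=[{"dx": 0.001, "dy": 0.004, "dz": 0.04, "wx": 0, "wy": 0, "wz": 0, "claw": 0.2}, {"dx": 0, "dy": 0, "dz": 0.04, "wx": 0, "wy": 0, "wz": 0, "claw": 0.2}, {"dx": 0, "dy": 0, "dz": 0.03, "wx": 0, "wy": 0, "wz": 0, "claw": 0.2}, {"dx": 0, "dy": 0, "dz": 0.022, "wx": 0, "wy": 0, "wz": 0, "claw": 0.2}, {"dx": 0, "dy": 0, "dz": 0, "wx": 0, "wy": 0, "wz": 0, "claw": -1}, {"dx": 0, "dy": 0, "dz": 0, "wx": 0, "wy": 0, "wz": 0, "claw": -1}, {"dx": 0, "dy": 0, "dz": 0, "wx": 0, "wy": 0, "wz": 0, "claw": -1}, {"dx": 0, "dy": 0, "dz": 0, "wx": 0, "wy": 0, "wz": 0, "claw": -1}, {"dx": 0, "dy": 0, "dz": 0, "wx": 0, "wy": 0, "wz": 0, "claw": -1}], newtons=30)

```text
time_s: 12.08
ee_pos: [0.5133, -0.1546, 0.0619]
orientation: [2.758, 1.503, 0.001]
ft_force: [0.1, -0.3, -0.9]
grip_width: 0.0152
```

```bash
python3 - <<'E'
from h import *
plan(.512,-.154,.06,.995)
# basin rim corners from w5 (z=.036) 
s=load('w5')
c=[pix2w(s,*p,.036)[:2] for p in((531,37),(527,161))]
e=c[1]-c[0];n=np.array([-e[1],e[0]])/np.linalg.norm(e)
for m in ((c[0]+c[1])/2+.06*n,(c[0]+c[1])/2-.06*n):
    d=m-np.array([.588,-.0365]);print(c,np.linalg.norm(e),m,np.linalg.norm(d),np.arctan2(d[1],d[0]))
E
```

```text
t 12.07 at [ 0.5133 -0.1546  0.0619] yaw 0.998 tilt 0.001 w 0.0152 q6 0.05 F [ 0.1 -0.3 -0.9]
  shift [-0.0002 -0.0014  0.0019] = 1 rows of [-0.0002 -0.0014  0.0019]  wz 0.003 alt -3.139
[array([0.83731696, 0.03869017]), array([ 0.81075401, -0.07525589])] 0.11700126909624595 [ 0.88246873 -0.03190474] 0.2945045838782725 0.01560398224418774
[array([0.83731696, 0.03869017]), array([ 0.81075401, -0.07525589])] 0.11700126909624595 [ 0.76560224 -0.00466098] 0.18043358354159955 0.1773872249908693
```

>>> play_rows(rows=[{"dx": 0.0003, "dy": -0.0097, "dz": 0, "wx": 0, "wy": 0, "wz": 0.0696, "claw": -1}, {"dx": 0.0003, "dy": -0.0097, "dz": 0, "wx": 0, "wy": 0, "wz": 0.0696, "claw": -1}, {"dx": 0.0003, "dy": -0.0097, "dz": 0, "wx": 0, "wy": 0, "wz": 0.0696, "claw": -1}, {"dx": 0.0003, "dy": -0.0097, "dz": 0, "wx": 0, "wy": 0, "wz": 0.0696, "claw": -1}, {"dx": 0.0003, "dy": -0.0097, "dz": 0, "wx": 0, "wy": 0, "wz": 0.0696, "claw": -1}, {"dx": 0.0003, "dy": -0.0097, "dz": 0, "wx": 0, "wy": 0, "wz": 0.0696, "claw": -1}, {"dx": 0, "dy": 0, "dz": 0, "wx": 0, "wy": 0, "wz": 0, "claw": -1}])

```text
time_s: 12.95
ee_pos: [0.4713, -0.1142, 0.0619]
orientation: [3.009, 0.9, -0.002]
ft_force: [-4.8, -2.8, 1.6]
grip_width: 0.0152
```

```bash
python3 - <<'E'
from h import *
a=.165;plan(.588-.14*np.cos(a),-.0365-.14*np.sin(a),.062,a);p=env.read_state()['ee_pos'];print(np.hypot(.588-p[0],-.0365-p[1]),np.arctan2(-.0365-p[1],.588-p[0]))
E
```

```text
t 12.95 at [ 0.4713 -0.1142  0.0619] yaw 0.582 tilt 0.001 w 0.0152 q6 0.50 F [-4.8 -2.8  1.6]
  shift [ 0.0122 -0.0574 -0.0001] = 2 rows of [ 0.0061 -0.0287 -0.0001]  wz 0.417 alt -2.725
0.14024564297419345 0.5872663791340378
```

Rack following smoothly; second half.

>>> play_rows(rows=[{"dx": 0.0003, "dy": -0.0097, "dz": 0, "wx": 0, "wy": 0, "wz": 0.0696, "claw": -1}, {"dx": 0.0003, "dy": -0.0097, "dz": 0, "wx": 0, "wy": 0, "wz": 0.0696, "claw": -1}, {"dx": 0.0003, "dy": -0.0097, "dz": 0, "wx": 0, "wy": 0, "wz": 0.0696, "claw": -1}, {"dx": 0.0003, "dy": -0.0097, "dz": 0, "wx": 0, "wy": 0, "wz": 0.0696, "claw": -1}, {"dx": 0.0003, "dy": -0.0097, "dz": 0, "wx": 0, "wy": 0, "wz": 0.0696, "claw": -1}, {"dx": 0.0003, "dy": -0.0097, "dz": 0, "wx": 0, "wy": 0, "wz": 0.0696, "claw": -1}, {"dx": 0, "dy": 0, "dz": 0, "wx": 0, "wy": 0, "wz": 0, "claw": -1}, {"dx": 0, "dy": 0, "dz": 0, "wx": 0, "wy": 0, "wz": 0, "claw": -1}])

```text
time_s: 13.95
ee_pos: [0.4494, -0.0604, 0.0618]
orientation: [3.131, 0.258, -0.006]
ft_force: [-9.4, -1.3, 7.6]
grip_width: 0.015
```

>>> play_rows(rows=[{"dx": 0, "dy": 0, "dz": 0, "wx": 0, "wy": 0, "wz": 0, "claw": 0.2}, {"dx": 0, "dy": 0, "dz": 0, "wx": 0, "wy": 0, "wz": 0, "claw": 0.2}, {"dx": 0, "dy": 0, "dz": 0, "wx": 0, "wy": 0, "wz": 0, "claw": 0.2}, {"dx": 0, "dy": 0, "dz": -0.04, "wx": 0, "wy": 0, "wz": 0, "claw": 0.2}, {"dx": 0, "dy": 0, "dz": -0.05, "wx": 0, "wy": 0, "wz": 0, "claw": 0.2}, {"dx": 0, "dy": 0, "dz": -0.05, "wx": 0, "wy": 0, "wz": 0, "claw": 0.2}, {"dx": 0, "dy": 0, "dz": -0.05, "wx": 0, "wy": 0, "wz": 0, "claw": 0.2}, {"dx": 0.03, "dy": 0, "dz": 0, "wx": 0, "wy": 0, "wz": 0, "claw": 0.2}, {"dx": 0, "dy": 0, "dz": 0, "wx": 0, "wy": 0, "wz": 0, "claw": 0.2}])

```text
time_s: 15.08
ee_pos: [0.4814, -0.0551, 0.2518]
orientation: [3.131, 0.257, 0.002]
ft_force: [-0.1, -0.2, -0.6]
grip_width: 0.0508
```

```bash
python3 - <<'E'
from h import *
plan(.588,-.0365,.2,1.196)
s=snap('wrist','w6.png')
for a in (.165,):
    u=np.array([np.cos(a),np.sin(a)]);A=np.array([.588,-.0365])
    print('peg',w2pix(s,[*(A-.14*u),.127]),'spout',w2pix(s,[*(A+.19*u),.05]),'bar',w2pix(s,[*A,.146]))
E
```

```text
t 15.07 at [ 0.4814 -0.0551  0.2518] yaw 0.164 tilt 0.001 w 0.0508 q6 1.04 F [-0.1 -0.2 -0.6]
  shift [ 0.1082 -0.001   0.0519] = 3 rows of [ 0.0361 -0.0003  0.0173]  wz -1.032 alt 2.109
peg (np.float64(320.03237826969155), np.float64(254.64757418797785)) spout (np.float64(319.5058572647518), np.float64(-149.43022351826778)) bar (np.float64(319.6180731085167), np.float64(85.64251286248304))
```

View pics/w6.png

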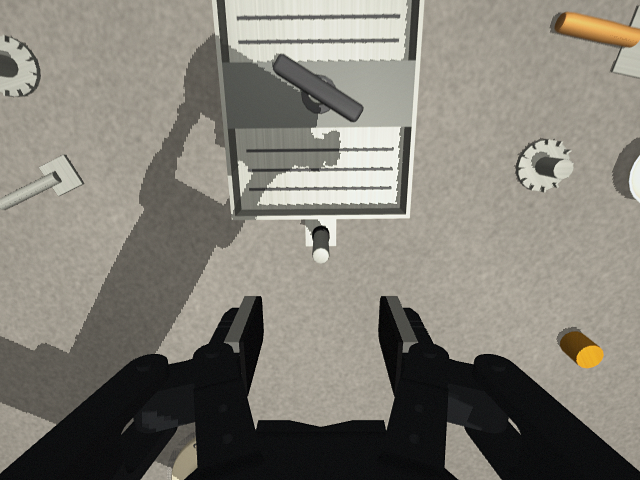

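Peg top at (320,254), as predicted for rack angle 0.165. Bar at about (318,88), turned roughly 1.15. I'll check the basin from the top camera.

```bash
python3 - <<'E'
from h import *
s=snap('top','t7.png');b=s['pixels'][125:285,245:405]
cv2.imwrite('pics/c7.png',np.clip(cv2.resize(b,(600,600),interpolation=cv2.INTER_CUBIC).astype(float)*1.4,0,255).astype('uint8'))
E
```

```text
(no output)
```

View pics/c7.png

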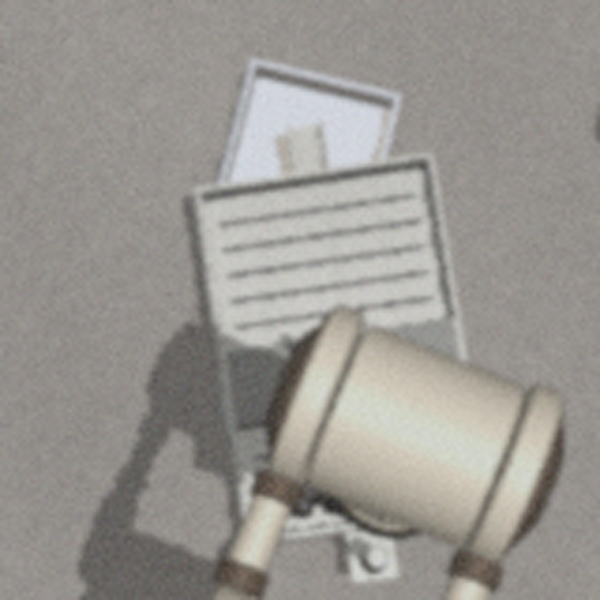

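```bash
python3 - <<'E'
from h import *
np.set_printoptions(precision=4,suppress=True)
s=load('t7');P=lambda u,v,z:pix2w(s,245+u/3.75,125+v/3.75,z)[:2]
b0,b1=P(252,62,.036),P(400,95,.036);e=b1-b0;L=np.linalg.norm(e);n=np.array([e[1],-e[0]])/L
if n[0]>0:n=-n
B=(b0+b1)/2+.06*n;print('basin',B,L,'edge yaw',np.arctan2(*(-n)[::-1]))
c0,c1=P(198,190,.084),P(434,157,.084);w=c0-c1;a=np.arctan2(-w[0],w[1]);print('corner ang',a,np.linalg.norm(w))
lp,l2=P(198,190,.084),P(235,500,.084);print('left edge ang',np.arctan2(*(lp-l2)[::-1]))
sp=P(302,130,.05);m=(c0+c1)/2;print('spout',sp,'end mid',m)
for A in ((.5815,-.0335),(.588,-.0365)):
  A=np.array(A);print('spout ang',np.arctan2(*(sp-A)[::-1]),'mid ang',np.arctan2(*(m-A)[::-1]),'basin ang',np.arctan2(*(B-A)[::-1]))
for a in (.14,.165,.18):
  u=np.array([np.cos(a),np.sin(a)]);print(a,'lateral of basin from line thru spout/mid',(B-(sp+m)/2)@np.array([-u[1],u[0]]))
E
```

```text
basin [ 0.7613 -0.0075] 0.11785327353667277 edge yaw -0.20422058221897074
corner ang 0.16374850372024274 0.17788403630375949
left edge ang 0.14488357447084074
spout [ 0.7747 -0.002 ] end mid [ 0.7323 -0.0131]
spout ang 0.16168886818737002 mid ang 0.13439406487721642 basin ang 0.14383474374772973
spout ang 0.18279135910322228 mid ang 0.16070054110486526 basin ang 0.16603945608069068
0.14 lateral of basin from line thru spout/mid -0.0010002128087449175
0.165 lateral of basin from line thru spout/mid -0.0011925191194487998
0.18 lateral of basin from line thru spout/mid -0.001307552842116379
```

Basin centre is about 1 mm off the rack's centre line. Now the bar again.

>>> play_rows(rows=[{"dx": 0.036, "dy": 0, "dz": 0, "wx": 0, "wy": 0, "wz": 0, "claw": 0}, {"dx": 0.036, "dy": 0, "dz": 0, "wx": 0, "wy": 0, "wz": 0, "claw": 0}, {"dx": 0.036, "dy": -0.001, "dz": 0, "wx": 0, "wy": 0, "wz": 0, "claw": 0}, {"dx": 0, "dy": 0, "dz": 0, "wx": 0, "wy": 0, "wz": -0.172, "claw": 0}, {"dx": 0, "dy": 0, "dz": 0, "wx": 0, "wy": 0, "wz": -0.172, "claw": 0}, {"dx": 0, "dy": 0, "dz": 0, "wx": 0, "wy": 0, "wz": -0.172, "claw": 0}, {"dx": 0, "dy": 0, "dz": 0, "wx": 0, "wy": 0, "wz": -0.172, "claw": 0}, {"dx": 0, "dy": 0, "dz": 0, "wx": 0, "wy": 0, "wz": -0.172, "claw": 0}, {"dx": 0, "dy": 0, "dz": 0, "wx": 0, "wy": 0, "wz": -0.172, "claw": 0}, {"dx": 0, "dy": 0, "dz": 0, "wx": 0, "wy": 0, "wz": 0, "claw": 0}])

```text
time_s: 16.42
ee_pos: [0.5858, -0.0369, 0.2508]
orientation: [-2.599, -1.764, 0.002]
ft_force: [-0.4, 0.7, -0.8]
grip_width: 0.0427
```

```bash
python3 -c "
from h import *
plan(.5873,-.036,.0925,1.196)"
```

```text
t 16.43 at [ 0.5858 -0.0369  0.2508] yaw 1.193 tilt 0.001 w 0.0427 q6 0.11 F [-0.4  0.7 -0.8]
  shift [0.0014 0.0013 0.1583] = 4 rows of [0.0003 0.0003 0.0396]  wz -0.003 alt 3.138
```

>>> play_rows(rows=[{"dx": 0.0014, "dy": 0.0013, "dz": 0.045, "wx": 0, "wy": 0, "wz": 0, "claw": 0}, {"dx": 0, "dy": 0, "dz": 0.045, "wx": 0, "wy": 0, "wz": 0, "claw": 0}, {"dx": 0, "dy": 0, "dz": 0.04, "wx": 0, "wy": 0, "wz": 0, "claw": 0}, {"dx": 0, "dy": 0, "dz": 0.028, "wx": 0, "wy": 0, "wz": 0, "claw": 0}, {"dx": 0, "dy": 0, "dz": 0, "wx": 0, "wy": 0, "wz": 0, "claw": -1}, {"dx": 0, "dy": 0, "dz": 0, "wx": 0, "wy": 0, "wz": 0, "claw": -1}, {"dx": 0, "dy": 0, "dz": 0, "wx": 0, "wy": 0, "wz": 0, "claw": -1}, {"dx": 0, "dy": 0, "dz": 0, "wx": 0, "wy": 0, "wz": 0, "claw": -1}, {"dx": 0, "dy": 0, "dz": 0, "wx": 0, "wy": 0, "wz": 0, "claw": -1}], newtons=60)

```text
time_s: 17.55
ee_pos: [0.5868, -0.0355, 0.0936]
orientation: [-2.597, -1.764, 0.004]
ft_force: [-5.8, 1.2, -5.0]
grip_width: 0.012
```

>>> play_rows(rows=[{"dx": 0, "dy": 0, "dz": 0, "wx": 0, "wy": 0, "wz": 0.12, "claw": -1}, {"dx": 0, "dy": 0, "dz": 0, "wx": 0, "wy": 0, "wz": 0.12, "claw": -1}, {"dx": 0, "dy": 0, "dz": 0, "wx": 0, "wy": 0, "wz": 0.12, "claw": -1}, {"dx": 0, "dy": 0, "dz": 0, "wx": 0, "wy": 0, "wz": 0.12, "claw": -1}, {"dx": 0, "dy": 0, "dz": 0, "wx": 0, "wy": 0, "wz": 0.12, "claw": -1}, {"dx": 0, "dy": 0, "dz": 0, "wx": 0, "wy": 0, "wz": 0.12, "claw": -1}, {"dx": 0, "dy": 0, "dz": 0, "wx": 0, "wy": 0, "wz": 0.12, "claw": -1}, {"dx": 0, "dy": 0, "dz": 0, "wx": 0, "wy": 0, "wz": 0.12, "claw": -1}, {"dx": 0, "dy": 0, "dz": 0, "wx": 0, "wy": 0, "wz": 0.12, "claw": -1}, {"dx": 0, "dy": 0, "dz": 0, "wx": 0, "wy": 0, "wz": 0.05, "claw": -1}, {"dx": 0, "dy": 0, "dz": 0, "wx": 0, "wy": 0, "wz": 0, "claw": -1}])

```text
time_s: 18.92
ee_pos: [0.5873, -0.0363, 0.0936]
orientation: [3.139, 0.101, -0.004]
ft_force: [-4.8, -1.1, -4.5]
grip_width: 0.0123
```

```bash
python3 -c "
from h import *
plan(.5873,-.036,.0925,0);print(env.read_state()['wrist_torque'])"
```

```text
t 18.93 at [ 0.5873 -0.0363  0.0936] yaw 0.064 tilt 0.002 w 0.0123 q6 1.24 F [-4.8 -1.1 -4.5]
  shift [ 0.     -0.0003  0.0011] = 1 rows of [ 0.     -0.0003  0.0011]  wz 0.064 alt -3.077
[-0.40454863  0.82355661 -0.05037601]
```

>>> play_rows(rows=[{"dx": 0, "dy": 0, "dz": 0, "wx": 0, "wy": 0, "wz": 0.03, "claw": -1}, {"dx": 0, "dy": 0, "dz": 0, "wx": 0, "wy": 0, "wz": 0.03, "claw": -1}, {"dx": 0, "dy": 0, "dz": 0, "wx": 0, "wy": 0, "wz": 0, "claw": -1}, {"dx": 0, "dy": 0, "dz": 0, "wx": 0, "wy": 0, "wz": 0, "claw": -1}])

```text
time_s: 19.42
ee_pos: [0.5873, -0.0363, 0.0936]
orientation: [3.141, 0.008, -0.004]
ft_force: [-5.5, -0.7, -3.2]
grip_width: 0.0126
```

```bash
python3 -c "
from h import *
plan(.5873,-.036,.0925,0);print(env.read_state()['wrist_torque'])"
```

```text
t 19.43 at [ 0.5873 -0.0363  0.0936] yaw 0.005 tilt 0.003 w 0.0126 q6 1.30 F [-5.5 -0.7 -3.2]
  shift [ 0.     -0.0003  0.0011] = 1 rows of [ 0.     -0.0003  0.0011]  wz 0.005 alt -3.137
[-0.47752101  0.84099035 -0.06754002]
```

Clamp tight again (yaw back to 0.005, as at the start). Release, lift and hover over the right disc.

>>> play_rows(rows=[{"dx": 0, "dy": 0, "dz": 0, "wx": 0, "wy": 0, "wz": 0, "claw": 0.2}, {"dx": 0, "dy": 0, "dz": 0, "wx": 0, "wy": 0, "wz": 0, "claw": 0.2}, {"dx": 0, "dy": 0, "dz": 0, "wx": 0, "wy": 0, "wz": 0, "claw": 0.2}, {"dx": 0, "dy": 0, "dz": -0.04, "wx": 0, "wy": 0, "wz": 0, "claw": 0.2}, {"dx": 0, "dy": 0, "dz": -0.05, "wx": 0, "wy": 0, "wz": 0, "claw": 0.2}, {"dx": -0.0043, "dy": 0.0455, "dz": -0.015, "wx": 0, "wy": 0, "wz": 0, "claw": 0.2}, {"dx": -0.0043, "dy": 0.0455, "dz": 0, "wx": 0, "wy": 0, "wz": 0, "claw": 0.2}, {"dx": -0.0043, "dy": 0.0455, "dz": 0, "wx": 0, "wy": 0, "wz": 0, "claw": 0.2}, {"dx": -0.0043, "dy": 0.0455, "dz": 0, "wx": 0, "wy": 0, "wz": 0, "claw": 0.2}, {"dx": -0.0043, "dy": 0.0455, "dz": 0, "wx": 0, "wy": 0, "wz": 0, "claw": 0.2}, {"dx": -0.0043, "dy": 0.0455, "dz": 0, "wx": 0, "wy": 0, "wz": 0, "claw": 0.2}, {"dx": 0, "dy": 0, "dz": 0, "wx": 0, "wy": 0, "wz": 0, "claw": 0.2}])

```text
time_s: 20.92
ee_pos: [0.5633, -0.3123, 0.1986]
orientation: [3.14, 0.001, 0.001]
ft_force: [0.3, 0.6, -0.6]
grip_width: 0.0514
```

```bash
python3 -c "
from h import *
plan(.5615,-.309,-.018,0)
s=snap('wrist','w8.png');print(w2pix(s,(.5615,-.309,.042)),w2pix(s,(.5615,-.309,.006)));b=s['pixels'];cv2.imwrite('pics/c8.png',b)"
```

```text
t 20.93 at [ 0.5633 -0.3123  0.1986] yaw 0.001 tilt 0.001 w 0.0514 q6 0.88 F [ 0.3  0.6 -0.6]
  shift [-0.002  -0.0035  0.2166] = 5 rows of [-0.0004 -0.0007  0.0433]  wz 0.001 alt -3.141
(np.float64(317.43451549159334), np.float64(214.33601303700627)) (np.float64(317.7129817450553), np.float64(206.40399006911943))
```

View pics/c8.png

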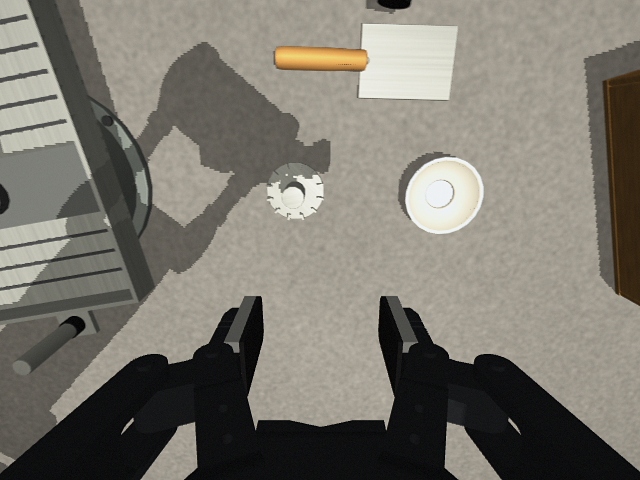

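```bash
python3 -c "
from h import *
s=load('w8');print(pix2w(s,293,197,.042),pix2w(s,296,191,.006))
s6=load('w6');print(pix2w(s6,546,166,.006),pix2w(s6,562,169,.042))
plan(.5745,-.2875,-.018,0)"
```

```text
[ 0.57849957 -0.28566358  0.042     ] [ 0.5780159  -0.28616199  0.006     ]
[ 0.55927995 -0.31079928  0.006     ] [ 0.5590854  -0.30627517  0.042     ]
t 20.98 at [ 0.5637 -0.3103  0.1986] yaw 0.002 tilt 0.001 w 0.0509 q6 0.88 F [ 0.8 -0.1  1.5]
  shift [ 0.0107 -0.0228  0.2166] = 5 rows of [ 0.0021 -0.0046  0.0433]  wz 0.002 alt -3.139
```

The disc was knocked aside: now at (.578,-.286), with hub top at px (293,197) and base at (296,191). Going down on it.

>>> play_rows(rows=[{"dx": 0.0145, "dy": -0.025, "dz": 0.04, "wx": 0, "wy": 0, "wz": 0, "claw": 0.2}, {"dx": 0, "dy": 0, "dz": 0.05, "wx": 0, "wy": 0, "wz": 0, "claw": 0.2}, {"dx": 0, "dy": 0, "dz": 0.05, "wx": 0, "wy": 0, "wz": 0, "claw": 0.2}, {"dx": 0, "dy": 0, "dz": 0.04, "wx": 0, "wy": 0, "wz": 0, "claw": 0.2}, {"dx": 0, "dy": 0, "dz": 0.022, "wx": 0, "wy": 0, "wz": 0, "claw": 0.2}, {"dx": 0, "dy": 0, "dz": 0.0145, "wx": 0, "wy": 0, "wz": 0, "claw": 0.2}, {"dx": 0, "dy": 0, "dz": 0, "wx": 0, "wy": 0, "wz": 0, "claw": -1}, {"dx": 0, "dy": 0, "dz": 0, "wx": 0, "wy": 0, "wz": 0, "claw": -1}, {"dx": 0, "dy": 0, "dz": 0, "wx": 0, "wy": 0, "wz": 0, "claw": -1}, {"dx": 0, "dy": 0, "dz": 0, "wx": 0, "wy": 0, "wz": 0, "claw": -1}, {"dx": 0, "dy": 0, "dz": 0, "wx": 0, "wy": 0, "wz": 0, "claw": -1}], newtons=50)

```text
time_s: 22.35
ee_pos: [0.5794, -0.2848, -0.0164]
orientation: [3.14, 0.007, 0.004]
ft_force: [0.7, -0.2, 6.9]
grip_width: 0.0201
```

```bash
python3 -c "
from h import *
plan(.5193,-.0986,.19,0)"
```

```text
t 22.35 at [ 0.5794 -0.2848 -0.0164] yaw 0.004 tilt 0.003 w 0.0201 q6 0.92 F [ 0.7 -0.2  6.9]
  shift [-0.0588 -0.1862 -0.2068] = 6 rows of [-0.0098 -0.031  -0.0345]  wz 0.004 alt -3.137
```

>>> play_rows(rows=[{"dx": 0, "dy": 0, "dz": -0.03, "wx": 0, "wy": 0, "wz": 0, "claw": -1}, {"dx": 0, "dy": 0, "dz": -0.045, "wx": 0, "wy": 0, "wz": 0, "claw": -1}, {"dx": 0, "dy": 0, "dz": -0.045, "wx": 0, "wy": 0, "wz": 0, "claw": -1}, {"dx": -0.012, "dy": -0.037, "dz": 0, "wx": 0, "wy": 0, "wz": 0, "claw": -1}, {"dx": -0.012, "dy": -0.037, "dz": 0, "wx": 0, "wy": 0, "wz": 0, "claw": -1}, {"dx": -0.012, "dy": -0.037, "dz": 0, "wx": 0, "wy": 0, "wz": 0, "claw": -1}, {"dx": -0.012, "dy": -0.037, "dz": 0, "wx": 0, "wy": 0, "wz": 0, "claw": -1}, {"dx": -0.011, "dy": -0.038, "dz": 0, "wx": 0, "wy": 0, "wz": 0, "claw": -1}, {"dx": 0, "dy": 0, "dz": 0, "wx": 0, "wy": 0, "wz": 0, "claw": -1}])

```text
time_s: 23.48
ee_pos: [0.5169, -0.0957, 0.1012]
orientation: [-3.14, -0.012, 0.003]
ft_force: [0.4, 0.1, -0.7]
grip_width: 0.02
```

```bash
python3 -c "
from h import *
plan(.5193,-.0986,.042,0)"
```

```text
t 23.48 at [ 0.5169 -0.0957  0.1012] yaw 0.008 tilt 0.002 w 0.0200 q6 1.15 F [ 0.4  0.1 -0.7]
  shift [0.0025 0.003  0.0592] = 2 rows of [0.0012 0.0015 0.0296]  wz 0.008 alt -3.134
```

>>> play_rows(rows=[{"dx": 0.002, "dy": 0.003, "dz": 0.025, "wx": 0, "wy": 0, "wz": 0, "claw": -1}, {"dx": 0, "dy": 0, "dz": 0.02, "wx": 0, "wy": 0, "wz": 0, "claw": -1}, {"dx": 0, "dy": 0, "dz": 0.014, "wx": 0, "wy": 0, "wz": 0, "claw": -1}, {"dx": 0, "dy": 0, "dz": 0, "wx": 0, "wy": 0, "wz": 0, "claw": -1}])

```text
time_s: 23.98
ee_pos: [0.5194, -0.1013, 0.0417]
orientation: [-3.141, -0.006, 0.004]
ft_force: [-0.7, 0.9, -0.9]
grip_width: 0.0199
```

>>> play_rows(rows=[{"dx": 0, "dy": 0, "dz": 0, "wx": 0, "wy": 0, "wz": 0, "claw": -0.2}, {"dx": 0, "dy": 0, "dz": 0, "wx": 0, "wy": 0, "wz": 0, "claw": -0.2}, {"dx": 0, "dy": 0, "dz": 0, "wx": 0, "wy": 0, "wz": 0, "claw": -0.2}, {"dx": 0, "dy": 0, "dz": -0.04, "wx": 0, "wy": 0, "wz": 0, "claw": -0.2}, {"dx": 0, "dy": 0, "dz": -0.05, "wx": 0, "wy": 0, "wz": 0, "claw": 0.2}, {"dx": 0, "dy": 0, "dz": -0.06, "wx": 0, "wy": 0, "wz": 0, "claw": 0.2}])

```text
time_s: 24.72
ee_pos: [0.5196, -0.1009, 0.194]
orientation: [-3.141, -0.007, 0.002]
ft_force: [0.9, 0.2, 0.6]
grip_width: 0.0514
```

```bash
python3 -c "
from h import *
plan(.5663,.3045,.2,0)
s=snap('wrist','w9.png')
print(w2pix(s,(.5193,-.0986,.096)),w2pix(s,(.5193,-.0986,.054)))"
```

```text
t 24.73 at [ 0.5196 -0.1009  0.194 ] yaw 0.005 tilt 0.001 w 0.0514 q6 1.15 F [0.9 0.2 0.6]
  shift [ 0.0485 -0.4052 -0.0059] = 9 rows of [ 0.0054 -0.045  -0.0007]  wz 0.005 alt -3.137
(np.float64(318.29771564740395), np.float64(229.2857005748736)) (np.float64(318.6482186165789), np.float64(216.70443304583267))
```

>>> play_rows(rows=[{"dx": 0.0054, "dy": -0.045, "dz": -0.001, "wx": 0, "wy": 0, "wz": 0, "claw": 0.2}, {"dx": 0.0054, "dy": -0.045, "dz": 0, "wx": 0, "wy": 0, "wz": 0, "claw": 0.2}, {"dx": 0.0054, "dy": -0.045, "dz": 0, "wx": 0, "wy": 0, "wz": 0, "claw": 0.2}, {"dx": 0.0054, "dy": -0.045, "dz": 0, "wx": 0, "wy": 0, "wz": 0, "claw": 0.2}, {"dx": 0.0054, "dy": -0.045, "dz": 0, "wx": 0, "wy": 0, "wz": 0, "claw": 0.2}, {"dx": 0.0054, "dy": -0.045, "dz": 0, "wx": 0, "wy": 0, "wz": 0, "claw": 0.2}, {"dx": 0.0054, "dy": -0.045, "dz": 0, "wx": 0, "wy": 0, "wz": 0, "claw": 0.2}, {"dx": 0.0054, "dy": -0.045, "dz": 0, "wx": 0, "wy": 0, "wz": 0, "claw": 0.2}, {"dx": 0.0054, "dy": -0.045, "dz": 0, "wx": 0, "wy": 0, "wz": 0, "claw": 0.2}, {"dx": 0, "dy": 0, "dz": 0, "wx": 0, "wy": 0, "wz": 0, "claw": 0.2}])

```text
time_s: 26.02
ee_pos: [0.5667, 0.3069, 0.1937]
orientation: [-3.141, -0.013, -0.0]
ft_force: [-0.5, -0.1, 0.6]
grip_width: 0.0508
```

```bash
python3 -c "
from h import *
plan(.5663,.3045,-.018,0)
s=snap('wrist','w10.png');print(w2pix(s,(.5663,.3045,.042)),w2pix(s,(.5663,.3045,.006)))
a=load('w9')['pixels'][100:400,180:460];b=s['pixels']
im=np.zeros((480,800,3),'uint8');im[:,:500]=b[:,90:590];im[:320,500:]=cv2.resize(a,(300,320));cv2.imwrite('pics/c10.png',im)"
```

```text
t 26.02 at [0.5667 0.3069 0.1937] yaw 0.008 tilt 0.001 w 0.0508 q6 1.87 F [-0.5 -0.1  0.6]
  shift [-0.0005  0.0025  0.2117] = 5 rows of [-0.0001  0.0005  0.0423]  wz 0.008 alt -3.133
(np.float64(323.6281838530896), np.float64(214.0834735951915)) (np.float64(323.40871691661005), np.float64(206.05042645337892))
```

View pics/c10.png

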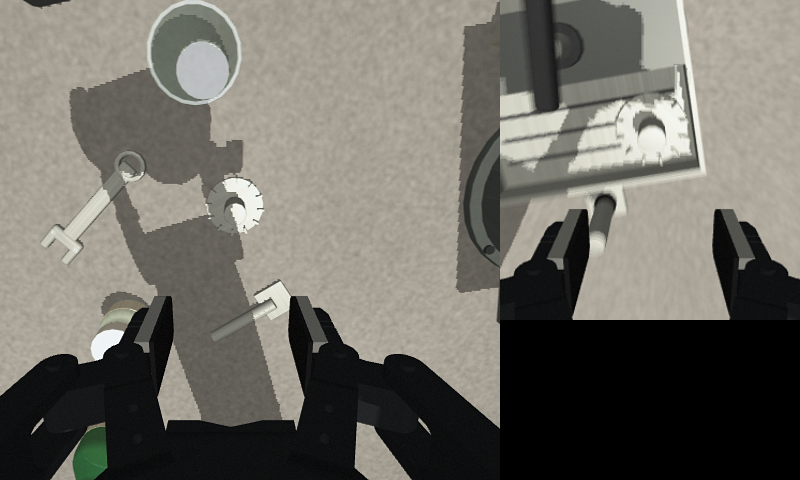

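Disc 1 stands flat in the short bay. The left disc is where expected: base at full-image px (325,205), hub top at (325,212). The paddle is still at its place. Taking disc 2.

>>> play_rows(rows=[{"dx": 0, "dy": 0.003, "dz": 0.04, "wx": 0, "wy": 0, "wz": 0, "claw": 0.2}, {"dx": 0, "dy": 0, "dz": 0.05, "wx": 0, "wy": 0, "wz": 0, "claw": 0.2}, {"dx": 0, "dy": 0, "dz": 0.05, "wx": 0, "wy": 0, "wz": 0, "claw": 0.2}, {"dx": 0, "dy": 0, "dz": 0.035, "wx": 0, "wy": 0, "wz": 0, "claw": 0.2}, {"dx": 0, "dy": 0, "dz": 0.021, "wx": 0, "wy": 0, "wz": 0, "claw": 0.2}, {"dx": 0, "dy": 0, "dz": 0.0145, "wx": 0, "wy": 0, "wz": 0, "claw": 0.2}, {"dx": 0, "dy": 0, "dz": 0, "wx": 0, "wy": 0, "wz": 0, "claw": -1}, {"dx": 0, "dy": 0, "dz": 0, "wx": 0, "wy": 0, "wz": 0, "claw": -1}, {"dx": 0, "dy": 0, "dz": 0, "wx": 0, "wy": 0, "wz": 0, "claw": -1}, {"dx": 0, "dy": 0, "dz": 0, "wx": 0, "wy": 0, "wz": 0, "claw": -1}, {"dx": 0, "dy": 0, "dz": 0, "wx": 0, "wy": 0, "wz": 0, "claw": -1}], newtons=60)

```text
time_s: 27.45
ee_pos: [0.5684, 0.3014, -0.0151]
orientation: [-3.141, -0.007, -0.004]
ft_force: [0.6, 1.0, 6.4]
grip_width: 0.0196
```

>>> play_rows(rows=[{"dx": 0, "dy": 0, "dz": -0.03, "wx": 0, "wy": 0, "wz": 0, "claw": -1}, {"dx": 0, "dy": 0, "dz": -0.045, "wx": 0, "wy": 0, "wz": 0, "claw": -1}, {"dx": 0, "dy": 0, "dz": -0.045, "wx": 0, "wy": 0, "wz": 0, "claw": -1}, {"dx": 0, "dy": 0, "dz": 0, "wx": 0, "wy": 0, "wz": 0, "claw": -1}])

```text
time_s: 27.95
ee_pos: [0.5701, 0.302, 0.1081]
orientation: [-3.139, -0.007, -0.013]
ft_force: [-0.1, 0.8, -1.8]
grip_width: 0.0198
```

```bash
python3 -c "
from h import *
plan(.5006,.0017,.104,0)"
```

```text
t 27.95 at [0.5701 0.302  0.1081] yaw 0.005 tilt 0.009 w 0.0198 q6 1.87 F [-0.1  0.8 -1.8]
  shift [-0.071   0.3     0.0028] = 7 rows of [-0.0101  0.0429  0.0004]  wz 0.005 alt -3.137
```

>>> play_rows(rows=[{"dx": -0.01, "dy": 0.043, "dz": 0, "wx": 0, "wy": 0, "wz": 0, "claw": -1}, {"dx": -0.01, "dy": 0.043, "dz": 0, "wx": 0, "wy": 0, "wz": 0, "claw": -1}, {"dx": -0.01, "dy": 0.043, "dz": 0, "wx": 0, "wy": 0, "wz": 0, "claw": -1}, {"dx": -0.01, "dy": 0.043, "dz": 0, "wx": 0, "wy": 0, "wz": 0, "claw": -1}, {"dx": -0.01, "dy": 0.043, "dz": 0, "wx": 0, "wy": 0, "wz": 0, "claw": -1}, {"dx": -0.01, "dy": 0.043, "dz": 0, "wx": 0, "wy": 0, "wz": 0, "claw": -1}, {"dx": -0.01, "dy": 0.042, "dz": 0, "wx": 0, "wy": 0, "wz": 0, "claw": -1}, {"dx": 0, "dy": 0, "dz": 0, "wx": 0, "wy": 0, "wz": 0.15, "claw": -1}, {"dx": 0, "dy": 0, "dz": 0, "wx": 0, "wy": 0, "wz": 0.15, "claw": -1}, {"dx": 0, "dy": 0, "dz": 0, "wx": 0, "wy": 0, "wz": 0.15, "claw": -1}, {"dx": 0, "dy": 0, "dz": 0, "wx": 0, "wy": 0, "wz": 0.15, "claw": -1}, {"dx": 0, "dy": 0, "dz": 0, "wx": 0, "wy": 0, "wz": 0, "claw": -1}])

```text
time_s: 29.45
ee_pos: [0.4972, 0.001, 0.1017]
orientation: [3.004, -0.919, -0.005]
ft_force: [-0.3, 0.2, -1.3]
grip_width: 0.0198
```

```bash
python3 -c "
from h import *
plan(.5006,.0017,.042)"
```

```text
t 29.45 at [0.4972 0.001  0.1017] yaw -0.594 tilt 0.003 w 0.0198 q6 1.92 F [-0.3  0.2 -1.3]
  shift [ 0.0026 -0.0026  0.0597] = 2 rows of [ 0.0013 -0.0013  0.0299]  wz 0 alt 0.0
```

>>> play_rows(rows=[{"dx": 0.0026, "dy": -0.0026, "dz": 0.025, "wx": 0, "wy": 0, "wz": 0, "claw": -1}, {"dx": 0, "dy": 0, "dz": 0.02, "wx": 0, "wy": 0, "wz": 0, "claw": -1}, {"dx": 0, "dy": 0, "dz": 0.014, "wx": 0, "wy": 0, "wz": 0, "claw": -1}, {"dx": 0, "dy": 0, "dz": 0, "wx": 0, "wy": 0, "wz": 0, "claw": -1}])

```text
time_s: 29.95
ee_pos: [0.5007, 0.0017, 0.0429]
orientation: [3.004, -0.92, -0.005]
ft_force: [-0.2, -0.9, -0.8]
grip_width: 0.0201
```

>>> play_rows(rows=[{"dx": 0, "dy": 0, "dz": 0, "wx": 0, "wy": 0, "wz": 0, "claw": -0.2}, {"dx": 0, "dy": 0, "dz": 0, "wx": 0, "wy": 0, "wz": 0, "claw": -0.2}, {"dx": 0, "dy": 0, "dz": 0, "wx": 0, "wy": 0, "wz": 0, "claw": -0.2}, {"dx": 0, "dy": 0, "dz": -0.04, "wx": 0, "wy": 0, "wz": 0, "claw": -0.2}, {"dx": 0, "dy": 0, "dz": -0.05, "wx": 0, "wy": 0, "wz": 0, "claw": 0.2}, {"dx": 0, "dy": 0, "dz": -0.06, "wx": 0, "wy": 0, "wz": 0, "claw": 0.2}, {"dx": 0, "dy": 0, "dz": 0, "wx": 0, "wy": 0, "wz": 0, "claw": 0.2}])

```text
time_s: 30.82
ee_pos: [0.5061, 0.0005, 0.2009]
orientation: [-3.003, 0.921, -0.02]
ft_force: [-0.1, 0.8, -0.4]
grip_width: 0.0513
```

```bash
python3 -c "
from h import *
plan(.4327,.2878,.2,-.991)
s=snap('wrist','w11.png')
s=load('w10');print('paddle w10',pix2w(s,303,336,.007),w2pix(s,(.4064,.3277,.007)),w2pix(s,(.463,.241,.005)))"
```

```text
t 30.82 at [5.061e-01 5.000e-04 2.009e-01] yaw -0.595 tilt 0.012 w 0.0513 q6 1.93 F [-0.1  0.8 -0.4]
  shift [-0.2219 -0.1968 -0.0009] = 6 rows of [-0.037  -0.0328 -0.0001]  wz 0.396 alt -2.746
paddle w10 [0.40933099 0.32702111 0.007     ] (np.float64(302.4458584235295), np.float64(338.1388378184978)) (np.float64(377.8686322994669), np.float64(294.9012939216826))
```

Paddle position agrees in both views. Turn to yaw 2.15 (jaws across the shaft) and hover over it.

>>> play_rows(rows=[{"dx": -0.037, "dy": -0.0328, "dz": 0, "wx": 0, "wy": 0, "wz": 0, "claw": 0.2}, {"dx": -0.037, "dy": -0.0328, "dz": 0, "wx": 0, "wy": 0, "wz": 0, "claw": 0.2}, {"dx": -0.037, "dy": -0.0328, "dz": 0, "wx": 0, "wy": 0, "wz": 0, "claw": 0.2}, {"dx": -0.037, "dy": -0.0328, "dz": 0, "wx": 0, "wy": 0, "wz": 0, "claw": 0.2}, {"dx": -0.037, "dy": -0.0328, "dz": 0, "wx": 0, "wy": 0, "wz": 0, "claw": 0.2}, {"dx": -0.037, "dy": -0.0328, "dz": 0, "wx": 0, "wy": 0, "wz": 0, "claw": 0.2}])

```text
time_s: 31.62
ee_pos: [0.4271, 0.2899, 0.1926]
orientation: [3.002, -0.921, -0.003]
ft_force: [0.5, 0.4, 0.3]
grip_width: 0.0514
```

>>> play_rows(rows=[{"dx": 0, "dy": 0, "dz": 0, "wx": 0, "wy": 0, "wz": -0.172, "claw": 0.2}, {"dx": 0, "dy": 0, "dz": 0, "wx": 0, "wy": 0, "wz": -0.172, "claw": 0.2}, {"dx": 0, "dy": 0, "dz": 0, "wx": 0, "wy": 0, "wz": -0.172, "claw": 0.2}, {"dx": 0, "dy": 0, "dz": 0, "wx": 0, "wy": 0, "wz": -0.172, "claw": 0.2}, {"dx": 0, "dy": 0, "dz": 0, "wx": 0, "wy": 0, "wz": -0.172, "claw": 0.2}, {"dx": 0, "dy": 0, "dz": 0, "wx": 0, "wy": 0, "wz": -0.172, "claw": 0.2}, {"dx": 0, "dy": 0, "dz": 0, "wx": 0, "wy": 0, "wz": -0.172, "claw": 0.2}, {"dx": 0, "dy": 0, "dz": 0, "wx": 0, "wy": 0, "wz": -0.172, "claw": 0.2}, {"dx": 0, "dy": 0, "dz": 0, "wx": 0, "wy": 0, "wz": -0.172, "claw": 0.2}, {"dx": 0, "dy": 0, "dz": 0, "wx": 0, "wy": 0, "wz": -0.172, "claw": 0.2}, {"dx": 0, "dy": 0, "dz": 0, "wx": 0, "wy": 0, "wz": -0.172, "claw": 0.2}, {"dx": 0, "dy": 0, "dz": 0, "wx": 0, "wy": 0, "wz": -0.172, "claw": 0.2}, {"dx": 0, "dy": 0, "dz": 0, "wx": 0, "wy": 0, "wz": -0.172, "claw": 0.2}, {"dx": 0, "dy": 0, "dz": 0, "wx": 0, "wy": 0, "wz": -0.172, "claw": 0.2}, {"dx": 0, "dy": 0, "dz": 0, "wx": 0, "wy": 0, "wz": -0.172, "claw": 0.2}, {"dx": 0, "dy": 0, "dz": 0, "wx": 0, "wy": 0, "wz": -0.166, "claw": 0.2}, {"dx": 0, "dy": 0, "dz": 0, "wx": 0, "wy": 0, "wz": 0, "claw": 0.2}])

```text
time_s: 33.75
ee_pos: [0.4278, 0.2884, 0.1928]
orientation: [-1.495, -2.761, 0.003]
ft_force: [-0.3, -0.1, -0.1]
grip_width: 0.0518
```

```bash
python3 -c "
from h import *
plan(.4337,.2873,-.03,-.991+np.pi)
s=snap('wrist','w12.png')
for p in ((.4074,.3272,.007),(.4349,.2845,.014),(.463,.241,.005)): print(w2pix(s,p))
a=load('w11')['pixels'][60:360,140:420];b=s['pixels']
im=np.zeros((480,800,3),'uint8');im[:,:500]=b[:,70:570];im[:320,500:]=cv2.resize(a,(300,320));cv2.imwrite('pics/c12.png',im)"
```

```text
t 33.75 at [0.4278 0.2884 0.1928] yaw 2.149 tilt 0.003 w 0.0518 q6 -0.22 F [-0.3 -0.1 -0.1]
  shift [-0.0043  0.005   0.2228] = 5 rows of [-0.0009  0.001   0.0446]  wz -0.002 alt 3.14
(np.float64(324.4332852207884), np.float64(163.3846228011668))
(np.float64(324.038597803781), np.float64(214.0763433890108))
(np.float64(323.6378902891522), np.float64(257.9799261024636))
```

View pics/c12.png

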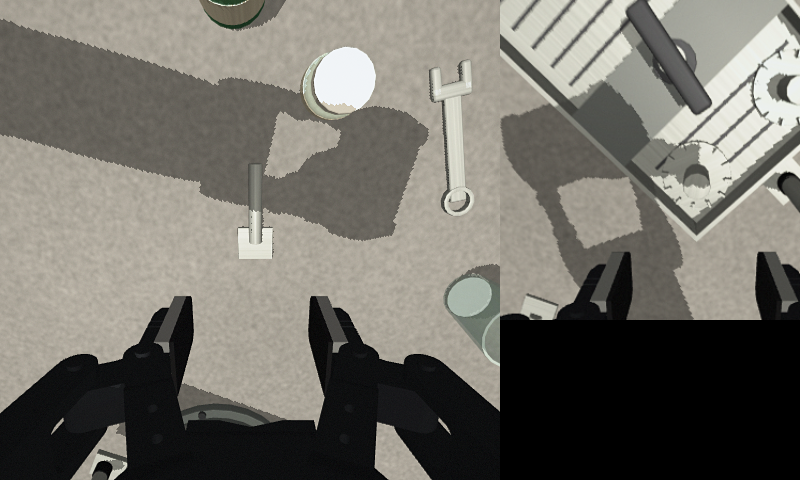

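Both discs stand flat in the short bay. The paddle, (325,165) to (325,259) in the full image, matches the prediction. Descending on the shaft.

>>> play_rows(rows=[{"dx": -0.004, "dy": 0.005, "dz": 0.045, "wx": 0, "wy": 0, "wz": 0, "claw": 0}, {"dx": 0, "dy": 0, "dz": 0.05, "wx": 0, "wy": 0, "wz": 0, "claw": 0}, {"dx": 0, "dy": 0, "dz": 0.05, "wx": 0, "wy": 0, "wz": 0, "claw": 0}, {"dx": 0, "dy": 0, "dz": 0.04, "wx": 0, "wy": 0, "wz": 0, "claw": 0}, {"dx": 0, "dy": 0, "dz": 0.025, "wx": 0, "wy": 0, "wz": 0, "claw": 0}, {"dx": 0, "dy": 0, "dz": 0.012, "wx": 0, "wy": 0, "wz": 0, "claw": 0}, {"dx": 0, "dy": 0, "dz": 0, "wx": 0, "wy": 0, "wz": 0, "claw": 0}])

```text
time_s: 34.67
ee_pos: [0.4345, 0.288, -0.0281]
orientation: [-1.495, -2.762, 0.002]
ft_force: [-0.1, 1.0, 0.2]
grip_width: 0.0426
```

>>> play_rows(rows=[{"dx": 0, "dy": 0, "dz": 0, "wx": 0, "wy": 0, "wz": 0, "claw": -1}, {"dx": 0, "dy": 0, "dz": 0, "wx": 0, "wy": 0, "wz": 0, "claw": -1}, {"dx": 0, "dy": 0, "dz": 0, "wx": 0, "wy": 0, "wz": 0, "claw": -1}, {"dx": 0, "dy": 0, "dz": 0, "wx": 0, "wy": 0, "wz": 0, "claw": -1}], newtons=50)

```text
time_s: 35.17
ee_pos: [0.4369, 0.2889, -0.0247]
orientation: [1.492, 2.762, 0.004]
ft_force: [-4.7, -2.0, 14.2]
grip_width: -0.0
```

Jaws slid up and shut over the shaft (14 N, width 0). That fixes the tip offset at about 39 mm. Open and go 8 mm lower.

>>> play_rows(rows=[{"dx": 0, "dy": 0, "dz": 0, "wx": 0, "wy": 0, "wz": 0, "claw": 0}, {"dx": 0, "dy": 0, "dz": 0, "wx": 0, "wy": 0, "wz": 0, "claw": 0}, {"dx": 0, "dy": 0, "dz": 0, "wx": 0, "wy": 0, "wz": 0, "claw": 0}, {"dx": 0, "dy": 0, "dz": 0, "wx": 0, "wy": 0, "wz": 0, "claw": 0}])

```text
time_s: 35.67
ee_pos: [0.4347, 0.288, -0.0279]
orientation: [-1.494, -2.763, 0.001]
ft_force: [0.9, -0.3, -0.2]
grip_width: 0.0425
```

```bash
python3 -c "
from h import *
plan(.4337,.2873,-.0365,-.991+np.pi)
s=snap('wrist','w13.png')
im=cv2.resize(s['pixels'][160:400,170:470],(750,600));cv2.imwrite('pics/c13.png',im)"
```

```text
t 35.67 at [ 0.4347  0.288  -0.0279] yaw 2.151 tilt 0.001 w 0.0425 q6 -0.23 F [ 0.9 -0.3 -0.2]
  shift [-0.0001 -0.0012  0.0086] = 1 rows of [-0.0001 -0.0012  0.0086]  wz -0.0 alt 3.142
```

View pics/c13.png

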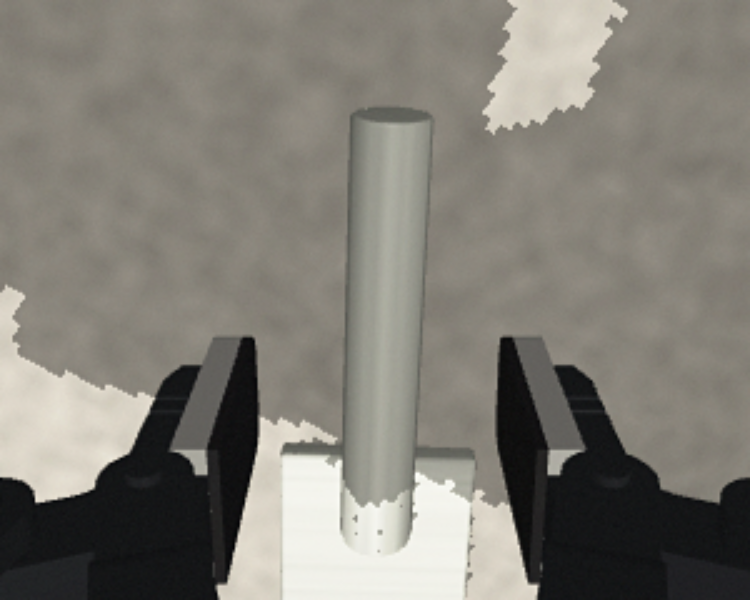

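Pads straddle the bare shaft (crop x 345–430), with the front edge at crop row 337 and the blade starting at row 450. Lowering and closing.

>>> play_rows(rows=[{"dx": 0.003, "dy": -0.001, "dz": 0.005, "wx": 0, "wy": 0, "wz": 0, "claw": 0}, {"dx": 0, "dy": 0, "dz": 0.0035, "wx": 0, "wy": 0, "wz": 0, "claw": 0}, {"dx": 0, "dy": 0, "dz": 0, "wx": 0, "wy": 0, "wz": 0, "claw": -1}, {"dx": 0, "dy": 0, "dz": 0, "wx": 0, "wy": 0, "wz": 0, "claw": -1}, {"dx": 0, "dy": 0, "dz": 0, "wx": 0, "wy": 0, "wz": 0, "claw": -1}, {"dx": 0, "dy": 0, "dz": 0, "wx": 0, "wy": 0, "wz": 0, "claw": -1}, {"dx": 0, "dy": 0, "dz": 0, "wx": 0, "wy": 0, "wz": 0, "claw": -1}], newtons=50)

```text
time_s: 36.6
ee_pos: [0.4327, 0.2902, -0.0361]
orientation: [1.494, 2.764, 0.0]
ft_force: [-0.6, -0.7, -0.4]
grip_width: 0.012
```

```bash
python3 -c "
from h import *
plan(.4337,.2873,-.0365,-.991+np.pi)"
```

```text
t 36.60 at [ 0.4327  0.2902 -0.0361] yaw 2.151 tilt 0.000 w 0.0120 q6 -0.22 F [-0.6 -0.7 -0.4]
  shift [-0.0029 -0.0007  0.0004] = 1 rows of [-0.0029 -0.0007  0.0004]  wz -0.0 alt 3.142
```

>>> play_rows(rows=[{"dx": 0, "dy": 0, "dz": -0.03, "wx": 0, "wy": 0, "wz": 0, "claw": -1}, {"dx": 0, "dy": 0, "dz": -0.04, "wx": 0, "wy": 0, "wz": 0, "claw": -1}, {"dx": 0, "dy": 0, "dz": -0.04, "wx": 0, "wy": 0, "wz": 0, "claw": -1}, {"dx": 0, "dy": 0, "dz": -0.04, "wx": 0, "wy": 0, "wz": 0, "claw": -1}, {"dx": 0, "dy": 0, "dz": 0, "wx": 0, "wy": 0, "wz": 0, "claw": -1}])

```text
time_s: 37.22
ee_pos: [0.4353, 0.2912, 0.1177]
orientation: [1.491, 2.759, 0.009]
ft_force: [-0.5, 0.4, -1.4]
grip_width: 0.0117
```

```bash
python3 -c "
from h import *
plan(.679,-.0215,.11,1.736)"
```

```text
t 37.23 at [0.4353 0.2912 0.1177] yaw 2.151 tilt 0.008 w 0.0117 q6 -0.22 F [-0.5  0.4 -1.4]
  shift [-0.3951  0.0325  0.0087] = 8 rows of [-0.0494  0.0041  0.0011]  wz 0.415 alt -2.727
```

>>> play_rows(rows=[{"dx": -0.044, "dy": 0.0036, "dz": 0, "wx": 0, "wy": 0, "wz": 0, "claw": -1}, {"dx": -0.044, "dy": 0.0036, "dz": 0, "wx": 0, "wy": 0, "wz": 0, "claw": -1}, {"dx": -0.044, "dy": 0.0036, "dz": 0, "wx": 0, "wy": 0, "wz": 0, "claw": -1}, {"dx": -0.044, "dy": 0.0036, "dz": 0, "wx": 0, "wy": 0, "wz": 0, "claw": -1}, {"dx": -0.044, "dy": 0.0036, "dz": 0, "wx": 0, "wy": 0, "wz": 0, "claw": -1}, {"dx": -0.044, "dy": 0.0036, "dz": 0, "wx": 0, "wy": 0, "wz": 0, "claw": -1}, {"dx": -0.044, "dy": 0.0036, "dz": 0, "wx": 0, "wy": 0, "wz": 0, "claw": -1}, {"dx": -0.044, "dy": 0.0036, "dz": 0, "wx": 0, "wy": 0, "wz": 0, "claw": -1}, {"dx": -0.043, "dy": 0.0036, "dz": 0, "wx": 0, "wy": 0, "wz": 0, "claw": -1}, {"dx": 0, "dy": 0, "dz": 0, "wx": 0, "wy": 0, "wz": 0.138, "claw": -1}, {"dx": 0, "dy": 0, "dz": 0, "wx": 0, "wy": 0, "wz": 0.138, "claw": -1}, {"dx": 0, "dy": 0, "dz": 0, "wx": 0, "wy": 0, "wz": 0.139, "claw": -1}, {"dx": 0, "dy": 0, "dz": 0, "wx": 0, "wy": 0, "wz": 0, "claw": -1}])

```text
time_s: 38.85
ee_pos: [0.6751, -0.0224, 0.112]
orientation: [-2.028, -2.396, 0.002]
ft_force: [0.2, 0.5, 0.3]
grip_width: 0.0116
```

```bash
python3 -c "
from h import *
plan(.679,-.0215,.021,1.736)"
```

```text
t 38.85 at [ 0.6751 -0.0224  0.112 ] yaw 1.737 tilt 0.003 w 0.0116 q6 -0.38 F [0.2 0.5 0.3]
  shift [0.0001 0.0042 0.091 ] = 2 rows of [0.0001 0.0021 0.0455]  wz 0.001 alt -3.141
```

>>> play_rows(rows=[{"dx": 0, "dy": 0.003, "dz": 0.035, "wx": 0, "wy": 0, "wz": 0, "claw": -1}, {"dx": 0, "dy": 0, "dz": 0.03, "wx": 0, "wy": 0, "wz": 0, "claw": -1}, {"dx": 0, "dy": 0, "dz": 0.015, "wx": 0, "wy": 0, "wz": 0, "claw": -1}, {"dx": 0, "dy": 0, "dz": 0.01, "wx": 0, "wy": 0, "wz": 0, "claw": -1}, {"dx": 0, "dy": 0, "dz": 0, "wx": 0, "wy": 0, "wz": 0, "claw": -1}])

```text
time_s: 39.48
ee_pos: [0.6815, -0.0224, 0.0261]
orientation: [2.027, 2.395, 0.004]
ft_force: [4.3, 0.5, 2.9]
grip_width: 0.0113
```

>>> play_rows(rows=[{"dx": 0, "dy": 0, "dz": 0, "wx": 0, "wy": 0, "wz": 0, "claw": -0.3}, {"dx": 0, "dy": 0, "dz": 0, "wx": 0, "wy": 0, "wz": 0, "claw": -0.3}, {"dx": 0, "dy": 0, "dz": 0, "wx": 0, "wy": 0, "wz": 0, "claw": -0.3}, {"dx": 0, "dy": 0, "dz": -0.04, "wx": 0, "wy": 0, "wz": 0, "claw": -0.3}, {"dx": 0, "dy": 0, "dz": -0.05, "wx": 0, "wy": 0, "wz": 0, "claw": -0.3}, {"dx": 0, "dy": 0, "dz": -0.06, "wx": 0, "wy": 0, "wz": 0, "claw": 0.2}, {"dx": 0, "dy": 0, "dz": -0.06, "wx": 0, "wy": 0, "wz": 0, "claw": 0.2}])

```text
time_s: 40.35
ee_pos: [0.6786, -0.0221, 0.2361]
orientation: [2.03, 2.398, -0.0]
ft_force: [1.8, 0.2, -0.5]
grip_width: 0.0512
```

```bash
python3 -c "
from h import *
plan(.45,.25,.25)"
```

```text
t 40.35 at [ 0.6786 -0.0221  0.2361] yaw 1.736 tilt 0.000 w 0.0512 q6 -0.38 F [ 1.8  0.2 -0.5]
  shift [ 0.306  -0.1807 -0.014 ] = 8 rows of [ 0.0383 -0.0226 -0.0017]  wz 0 alt 0.0
```

Released the paddle. Move aside to the right, so the previously hidden lower left of the bench is visible too, and check.

>>> play_rows(rows=[{"dx": -0.0355, "dy": -0.024, "dz": -0.005, "wx": 0, "wy": 0, "wz": 0, "claw": 0.2}, {"dx": -0.0355, "dy": -0.024, "dz": 0, "wx": 0, "wy": 0, "wz": 0, "claw": 0.2}, {"dx": -0.0355, "dy": -0.024, "dz": 0, "wx": 0, "wy": 0, "wz": 0, "claw": 0.2}, {"dx": -0.0355, "dy": -0.024, "dz": 0, "wx": 0, "wy": 0, "wz": 0, "claw": 0.2}, {"dx": -0.0355, "dy": -0.024, "dz": 0, "wx": 0, "wy": 0, "wz": 0, "claw": 0.2}, {"dx": -0.0355, "dy": -0.024, "dz": 0, "wx": 0, "wy": 0, "wz": 0, "claw": 0.2}, {"dx": -0.0355, "dy": -0.024, "dz": 0, "wx": 0, "wy": 0, "wz": 0, "claw": 0.2}, {"dx": -0.0355, "dy": -0.024, "dz": 0, "wx": 0, "wy": 0, "wz": 0, "claw": 0.2}, {"dx": 0, "dy": 0, "dz": 0, "wx": 0, "wy": 0, "wz": 0, "claw": 0.2}])

```text
time_s: 41.48
ee_pos: [0.5347, -0.3363, 0.239]
orientation: [2.035, 2.393, -0.001]
ft_force: [-0.2, 0.9, -0.4]
grip_width: 0.0514
```

```bash
python3 -c "
from h import *
print(env.read_state()['ee_pos'])
t=snap('top','t15.png');s=snap('side','s15.png')
f=lambda p,k:np.clip(p.astype(float)*k,0,255).astype('uint8')
im=np.zeros((600,800,3),'uint8')
im[:300,:400]=cv2.resize(f(t['pixels'],1.3),(400,300),interpolation=cv2.INTER_AREA);im[300:,:400]=cv2.resize(f(s['pixels'],1.3),(400,300),interpolation=cv2.INTER_AREA)
im[:300,400:]=cv2.resize(f(t['pixels'][135:285,240:440],1.3),(400,300),interpolation=cv2.INTER_CUBIC);im[300:,400:]=cv2.resize(f(s['pixels'][160:310,190:390],1.3),(400,300),interpolation=cv2.INTER_CUBIC)
cv2.imwrite('pics/c15.png',im)"
```

```text
[ 0.53471807 -0.33630324  0.23904826]
```

View pics/c15.png

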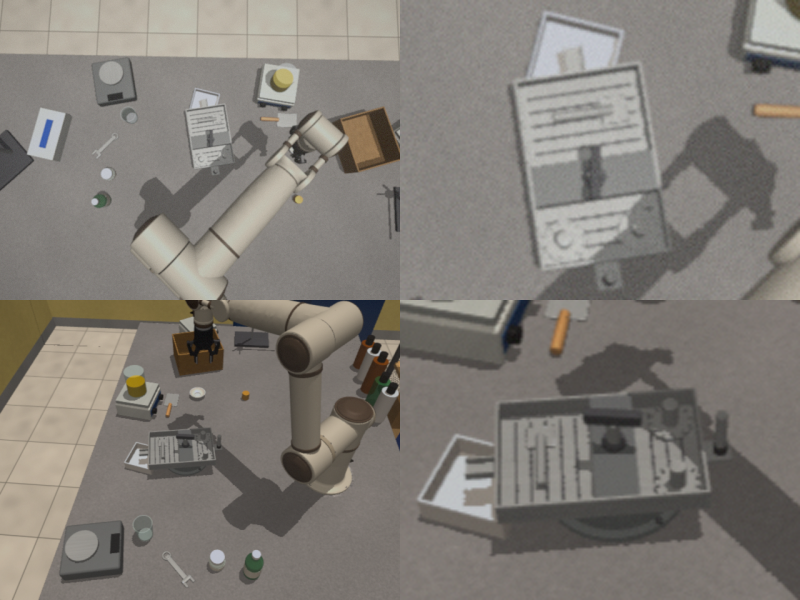

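Final view: the paddle lies in the long bay, both discs stand in the short bay, and the spout is over the basin. The bar is back along x, no stirrers are left on the bench, and the bystanders are in place. One numeric check, then hand in.

```bash
python3 -c "
from h import *
s=load('t15');P=lambda u,v,z:pix2w(s,240+(u-400)/2,135+v/2,z)[:2]
b0,b1=P(543,14,.036),P(623,32,.036);e=b1-b0;n=np.array([e[1],-e[0]]);n/=np.linalg.norm(n);n*=-np.sign(n[0]);B=(b0+b1)/2+.06*n
c=[P(515,81,.084),P(640,65,.084),P(543,269,.084),P(667,246,.084)]
d=(c[0]+c[1]-c[2]-c[3]);a=np.arctan2(d[1],d[0]);u=np.array([np.cos(a),np.sin(a)]);m=sum(c)/4
print('rack',a,'basin',B,'lateral',(B-m)@[-u[1],u[0]],'bar',P(593,150,.146)-P(594,198,.146))
print(env.read_state()['time_s']);env.sign_off()"
```

```text
rack 0.16670725771981862 basin [ 0.75957176 -0.0061218 ] lateral 0.0008303800506284549 bar [0.06407896 0.0026063 ]
41.575
the job is handed in; nothing more can be done
```

The job is done and handed in at 41.6 s of the 210 s allowed. I backed the clamp off about 1.2 rad and swung the rack by its peg to about 0.165 rad. Then I turned the screw back to its starting angle and put the stirrers I found (one paddle, two discs) into their bays.

**Last checks**
- **Rack:** the basin centre measured about 1 mm from the rack's centre line, against 20 mm allowed.
- **Clamp:** the tool's turning angle when I let go was within 0.01 rad of where the screw started. The last camera image puts the T-bar at about 0.04 rad, still well under 0.25.
- **Stirrers:** the paddle lies in the long bay and both discs stand flat in the short bay. I saw no other stirrers on the bench, and nothing else looked moved.
- **Gripper:** it was open and clear of everything.

**What disagreed**
- **Fingertip height:** the real fingertips sit about 39 mm above the reported tool position. My first grips on the T-bar and on the paddle shaft closed on nothing, so I went lower and both then held.
- **Knocked disc:** one disc was knocked about 30 mm aside partway through; I found it again with the wrist camera before gripping it.

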